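Rescue two glass filters from the gaps between camera cases

ROBOT

A 7-joint arm with a two-finger parallel gripper is mounted at the origin on the work surface. World frame = base frame: x ahead of the robot, y to its left, z up, the work surface at z = 0. Lengths are in m, angles in rad, forces in N, time in s.
With the tool pointing down it reaches from about 0.425 to 0.925 m from the base axis. Payload 6.8 kg.
Tool frame: the origin (TCP) lies on the mounting face of the last link; the fingertips stand 173 mm ahead of it and the grasp point (between the pads) lies 155 mm ahead of it; y points along the fingers, x is the direction in which the jaws open and shut, and the axes are right-handed (so a half turn about y gives the same grasp; the last joint's range is limited). The gripper opens to 85 mm and grips with 20 to 120 N. Pads are 22 mm wide; open, the fingers measure 114 mm over their backs; the gripper's body (76 mm by 85 mm) begins 54 mm behind the grasp point. The pads swing forward as they close: fully open they stand 13 mm farther back than shut.
Start: joints at [-1.319, 0.477, 0.022, 1.555, -0.011, 1.109, -0.083], TCP at [0.238, 0.632, 0.405] pointing down, gripper open.
Joint ranges: [-2.96, 2.96], [-0.34, 2.1], [-1.41, 1.46], [0.24, 2.44], [-1.37, 4.51], [0.17, 1.92], [-2.96, 2.96]. Speed limits (rad/s): [2.39, 2.39, 3.14, 3.14, 3.14, 3.14, 3.14].

INTERFACE

Orientations are given as a rotation vector (axis times angle).
In Python, from bench import r gives the robot as it stands.
- The arm moves only by the tool step_arm, never from a script. Its arguments are lists of equal length, an entry for each row: "xyz": the shift along the tool's x, y, z scaled (see below), a list of three; "rotation": the turn, a rotation vector about the tool's x, y, z scaled (see below), a list of three. A call has 1 to 20 rows; each row is the pose to reach, as a shift and turn from the pose measured when the call began, along the tool's axes at that moment; what a row does not reach only later rows make up. The controller multiplies each number of a shift by 30 cm and each number of a turn by 90 degrees. A row lasts 1/8 s, in which the tool goes at most 62.5 mm and 10.7 degrees, less where a joint would pass 70% of its speed; a pose out of reach is approached as far as the arm can. A call with a number of a shift or a turn outside -1 to 1 is refused whole. A call with a gripper value outside its range is refused whole. "grip" is the closure, from 0 (fully open) to 1 (shut), set as the call begins (left out, the last holds). The fingers move at their own pace and stop on an object; "force" is the grip in N (left out, the last holds). Time passes only in rows, so rows that repeat a pose let the fingers close. It gives the time, the measured TCP pose, the force and the opening at its end, in the units of the state.
- r.get_obs(): the state, without advancing time (a new reading comes with each control period).
- r.grab_frame(name): name is "scene" or "top"; returns a dict with "pixels" (420x560x3 uint8, red, green, blue), "fx", "fy", "cx", "cy" (pixels), "dist_coeffs" ([k1, k2, p1, p2, k3] as OpenCV has them; the pictures are not rectified), "position" and "attitude" of the camera in the world. Camera axes: x right, y down, z forward; pixel columns grow to the right and rows downward; lengths in m; the calibration is good to about 2 mm. A picture is of the moment at which its call begins. There is no depth.
- r.hand_in(): hands the job in, once; it reports no verdict.
The state is a dict: "clock": time; "joints": joint angles; "qvel": joint speeds; "tau": joint torques, N m; "tcp_pos": TCP position; "orientation": TCP orientation; "contact_force": force on the tool from outside, world axes, zero at the start; "moment": the same for the moment, N m; "grip_width": finger opening in m.
Only numpy, scipy, OpenCV 4.12 (cv2) and the standard library are available. Lean on these libraries where they do the work, as an engineer would, in place of code of your own. Each camera call takes 0.05 s, during which the arm holds its last target.

TASK

Two framed glass filters have slipped down between the camera cases under the light bar; pull each one out by its exposed top edge and stand it in the filter box, the long filter in the long slot and the short filter in the short slot, upright and right down on the slot's floor. Do not drop them, leave the wooden shim wedged where it is, and do not knock the other things on the bench out of place.

Things in the scene. Friction and masses are not known exactly. Their poses are not given: they have to be found in the camera images.
- long_mid (a point): centre of the long filter: a glass pane in a flat dark frame, standing upright in one of the three gaps of the row. 104 mm long (its x), 10 mm thick (its y), 105 mm tall (its z), about 90 g. It may be gripped on any part of the frame's two faces, both faces flat. It stands 45 mm out of its gap
- long: the same long filter, origin at the centre of its underside
- short_mid (a point): centre of the short filter: the same kind of framed pane but 80 mm long (its x), 10 mm thick (its y), 90 mm tall (its z), about 70 g. It stands 30 mm out of its gap
- short: the same short filter, origin at the centre of its underside
- shim_mid (a point): centre of the wooden shim, a plain light wood board 90 x 10 x 70 mm (its x, y, z) in the remaining gap, standing only 10 mm out of it. It stays there
- row: fixed row of four camera cases on a 160 x 370 x 15 mm board. Origin at the centre of the board's underside on the table; x points from the row's front to its back, y along it (left, seen from its front). Cases are 140 mm deep (x), flat tops 75 mm above the table. Three gaps at y = -75, 0 and 75 mm, open at top, front and back. Parts stand in them, long side along x, within 6 mm of x = 0
- gap (a point): centre of the floor of the middle gap, 15 mm above the table (axes as the row's). In each gap a sprung steel strip on its +y side presses the part against the other wall with about 3.5 N and gives up to 4 mm, so drawing a part out takes about 3 to 8 N
- bar (a point): centre of the underside of the fixed light bar over the row, 248 mm above the table. The bar is 55 mm wide (row's x -35 to 20 mm), 376 mm long (y), 24 mm thick, on 16 mm posts at its ends. It blocks a tool coming straight down; one tilted 30 to 45 degrees, its upper end leaning to the row's front (-x), reaches under it and can draw a filter out up and forward along its own direction
- box: fixed dark wood filter box, 136 x 104 mm (its x, y), 58 mm tall, with two slots from its top that run along its x. Origin at the centre of its underside on the table
- slot_long (a point): centre of the floor of the long slot (the +y side of the box): 116 mm long along x, 20 mm wide, 50 mm deep; floor 8 mm above the table. Axes as the box's
- slot_short (a point): centre of the floor of the short slot (the -y side of the box): 92 mm long along x, 20 mm wide, 50 mm deep; floor 8 mm above the table. The long filter does not fit in it. The slot centres are 64 mm apart
- lens_tall: dark lens standing on the table, 72 mm across, 120 mm tall; origin at the centre of its foot
- lens_low: short dark lens standing on the table, 64 mm across, 50 mm tall; origin at the centre of its foot
- camera: grey camera standing on the table, about 130 x 75 x 93 mm; origin at the centre of its foot
- film_a: film canister, 34 mm across, 50 mm tall; origin at the centre of its foot
- film_b: film canister, 34 mm across, 50 mm tall; origin at the centre of its foot
- cleaner: small bottle, 44 mm across, 110 mm tall; origin at the centre of its foot
- cap: lens cap lying on the back of the case at the row's +y end, 42 mm across, 8 mm thick; origin at the centre of its underside
- screwdriver: screwdriver lying on the table, 150 mm long along its x axis, handle towards -x
Not all that is in view belongs to the job. What is shaped like the box but orange is not meant.

How it is judged:
By the outcome, as a careful person would: the job done as asked, in the order asked, and still so for the second after the job is handed in, with the robot touching nothing.
It also fails if it takes over 64 s, if anything falls off the work surface, if the arm or the gripper's body presses on something with over 40 N, if the wrist force passes 120 N, or if a joint passes its speed limit or range.

## Working session

There is one attempt and no reset: what is moved stays moved. The work goes in short steps, Python scripts to look and compute and a tool call to move; the robot and the scene stay as the last step left them, time stands still between calls to the robot, and variables do not carry over. Pictures are saved under pics/ and viewed, and the job is handed in when it is done.

Besides the shell and the picture viewer there is one more tool, called by a JSON object that holds its "name" and its "arguments". step_arm: Moves the arm, as the interface text tells. Its arguments: {"type":"object","properties":{"xyz":{"type":"array"},"rotation":{"type":"array"},"grip":{"type":"number"},"force":{"type":"number"}},"required":["xyz","rotation"]}

```bash
ls; mkdir -p pics; python3 - <<'E'
from bench import r
import cv2,pickle
o=r.get_obs(); print(o)
for n in("scene","top"):
    f=r.grab_frame(n); pickle.dump(f,open(n+".pkl","wb"))
    cv2.imwrite(f"pics/{n}0.png",f["pixels"][:,:,::-1])
    print({k:v for k,v in f.items() if k!="pixels"})
E
```

```text
pics
{'clock': 0.0, 'joints': array([-1.31912377,  0.47778544,  0.02235304,  1.55646681, -0.01147832,
        1.10928153, -0.08310593]), 'qvel': array([-0.00022048, -0.00094425,  0.00166666,  0.00015362,  0.00134278,
       -0.00196396, -0.00044457]), 'tau': array([ 2.72472889e-04, -5.96447682e+01,  1.60764076e+00, -2.81199396e+01,
        1.25049221e-02,  9.05635301e-03,  2.01999927e-05]), 'tcp_pos': array([0.2375447 , 0.63152133, 0.40372903]), 'orientation': array([-1.35937818, -0.93924129,  0.94154382]), 'contact_force': array([0.18839985, 0.37433669, 0.05629478]), 'moment': array([ 0.02013223, -0.02388445, -0.03367122]), 'grip_width': 0.0854793024511629}
{'fx': 469.06132400998166, 'fy': 469.06132400998166, 'cx': 280.54405486397746, 'cy': 215.14761956285392, 'dist_coeffs': array([0.04834459, 0.        , 0.        , 0.        , 0.        ]), 'position': array([1.55232929, 0.27690738, 0.8288686 ]), 'attitude': array([-1.39242687, -1.87283113,  1.02209937])}
{'fx': 468.63689831725725, 'fy': 468.63689831725725, 'cx': 278.5075283809924, 'cy': 208.9072338647431, 'dist_coeffs': array([-0.13319983,  0.        ,  0.        ,  0.        ,  0.        ]), 'position': array([ 0.3171511, -0.0103791,  1.6484585]), 'attitude': array([-2.1782227 ,  2.11879371, -0.17354979])}
```

View pics/scene0.png

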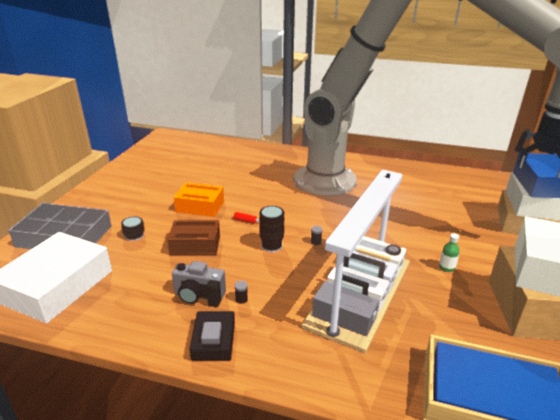

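View pics/top0.png

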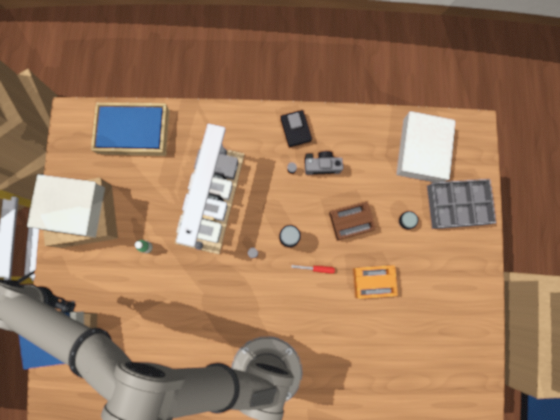

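```bash
python3 - <<'E'
from scipy.spatial.transform import Rotation as R
import pickle
print(R.from_rotvec([-1.35937818, -0.93924129,  0.94154382]).as_matrix().round(3))
for n in("scene","top"):
    f=pickle.load(open(n+".pkl","rb"));print(R.from_rotvec(f["attitude"]).as_matrix().round(3))
E
```

```text
[[ 0.352 -0.    -0.936]
 [ 0.936 -0.002  0.352]
 [-0.002 -1.    -0.   ]]
[[-0.283  0.51  -0.812]
 [ 0.959  0.159 -0.234]
 [ 0.01  -0.845 -0.534]]
[[ 0.027 -0.988  0.149]
 [-1.    -0.028 -0.009]
 [ 0.013 -0.149 -0.989]]
```

```bash
python3 - <<'E'
import pickle,cv2
f=pickle.load(open("top.pkl","rb"))["pixels"][:,:,::-1]
cv2.imwrite("pics/t1.png",cv2.resize(f[110:270,160:260],None,fx=3.7,fy=3.7,interpolation=cv2.INTER_CUBIC))
cv2.imwrite("pics/t2.png",cv2.resize(f[180:310,320:430],None,fx=4.5,fy=4.5,interpolation=cv2.INTER_CUBIC))
f=pickle.load(open("scene.pkl","rb"))["pixels"][:,:,::-1]
cv2.imwrite("pics/s1.png",cv2.resize(f[165:350,295:425],None,fx=3.2,fy=3.2,interpolation=cv2.INTER_CUBIC))
cv2.imwrite("pics/s2.png",cv2.resize(f[175:265,160:290],None,fx=6,fy=6,interpolation=cv2.INTER_CUBIC))
E
```

```text
(no output)
```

View pics/t1.png

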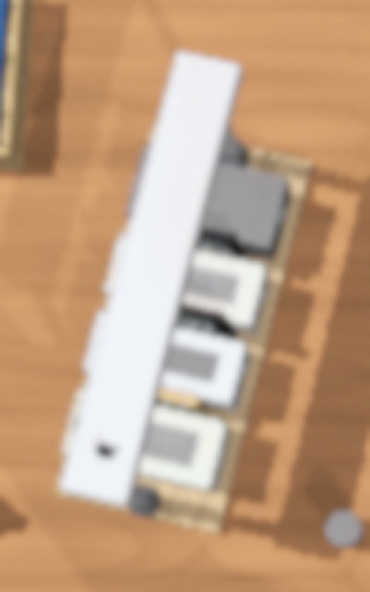

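View pics/t2.png

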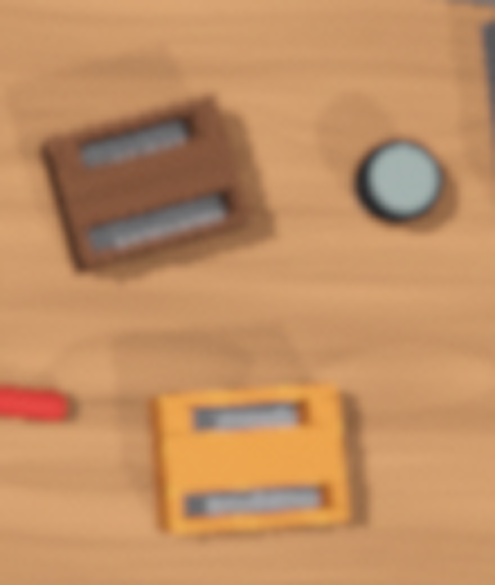

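View pics/s1.png

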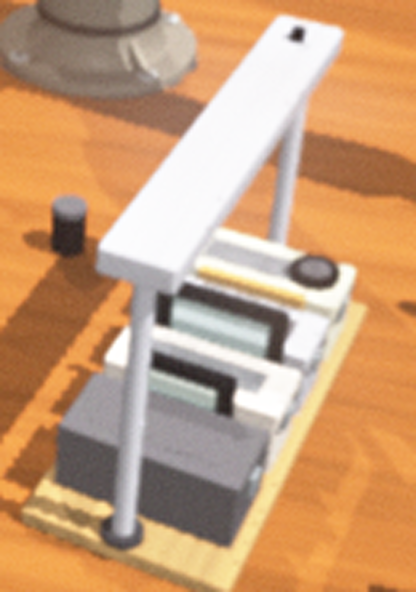

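View pics/s2.png

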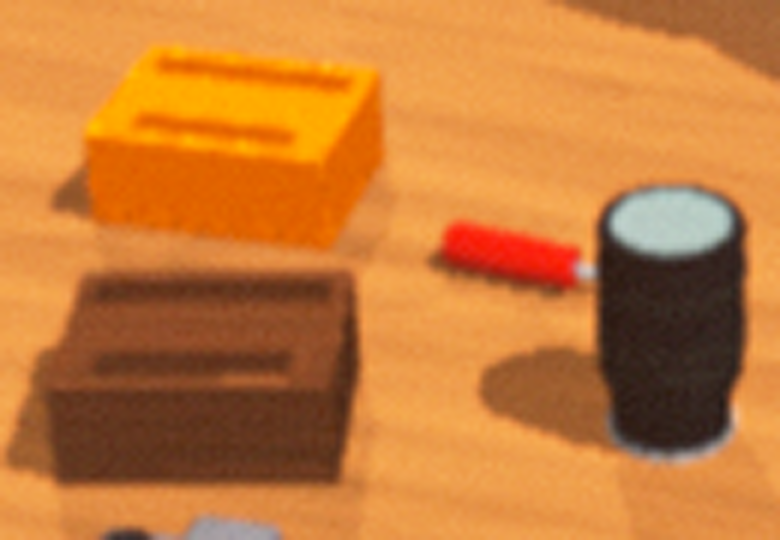

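```bash
cat > h.py <<'E'
import numpy as np,cv2,pickle
from scipy.spatial.transform import Rotation as R
def ray(f,uv):
    K=np.array([[f["fx"],0,f["cx"]],[0,f["fy"],f["cy"]],[0,0,1]])
    p=cv2.undistortPoints(np.array(uv,float).reshape(-1,1,2),K,f["dist_coeffs"]).reshape(-1,2)
    d=np.c_[p,np.ones(len(p))]@R.from_rotvec(f["attitude"]).as_matrix().T
    return f["position"],d
def plane(f,uv,z):
    o,d=ray(f,uv); z=np.broadcast_to(z,len(d)); return o+d*((z-o[2])/d[:,2])[:,None]
def proj(f,P):
    Rm=R.from_rotvec(f["attitude"]).as_matrix()
    K=np.array([[f["fx"],0,f["cx"]],[0,f["fy"],f["cy"]],[0,0,1]])
    rv=cv2.Rodrigues(Rm.T)[0]; t=-Rm.T@f["position"]
    return cv2.projectPoints(np.array(P,float),rv,t,K,f["dist_coeffs"])[0].reshape(-1,2)
def load(n): return pickle.load(open(n+".pkl","rb"))
def crop(f,u0,v0,w,h,s,name):
    im=f["pixels"][v0:v0+h,u0:u0+w,::-1]
    im=cv2.resize(im,None,fx=s,fy=s,interpolation=cv2.INTER_CUBIC)
    for u in range((u0+9)//10*10,u0+w,10):
        x=int((u-u0+.5)*s); cv2.line(im,(x,0),(x,6),(0,0,255),1); cv2.putText(im,str(u),(x-10,16),0,.35,(0,0,255),1)
    for v in range((v0+9)//10*10,v0+h,10):
        y=int((v-v0+.5)*s); cv2.line(im,(0,y),(6,y),(0,0,255),1); cv2.putText(im,str(v),(8,y+4),0,.35,(0,0,255),1)
    cv2.imwrite(name,im)
E
python3 - <<'E'
from h import *
t=load("top");s=load("scene")
crop(t,325,195,55,52,11,"pics/c1.png")
crop(s,162,212,64,48,11,"pics/c2.png")
crop(s,305,230,110,115,5,"pics/c3.png")
crop(t,170,115,80,145,4,"pics/c4.png")
im=t["pixels"].astype(int); m=((im.min(2)>185)&(im.max(2)-im.min(2)<45)).astype(np.uint8)
m[:, :165]=0;m[:,250:]=0;m[:110]=0;m[260:]=0
n,l,st,c=cv2.connectedComponentsWithStats(m);print(st)
E
```

```text
[[     0      0    560    420 232060]
 [   176    124     55    122   3140]]
```

View pics/c1.png

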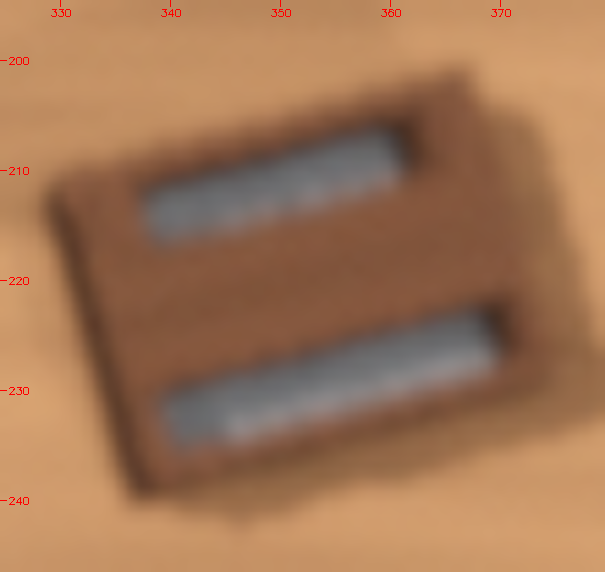

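View pics/c2.png

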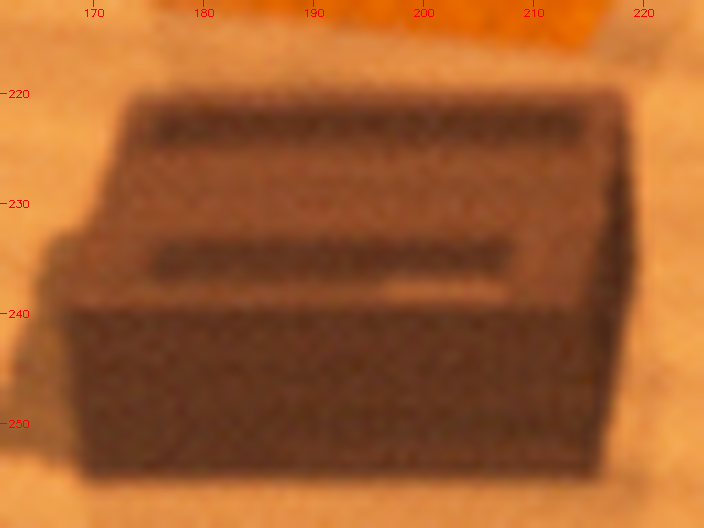

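View pics/c3.png

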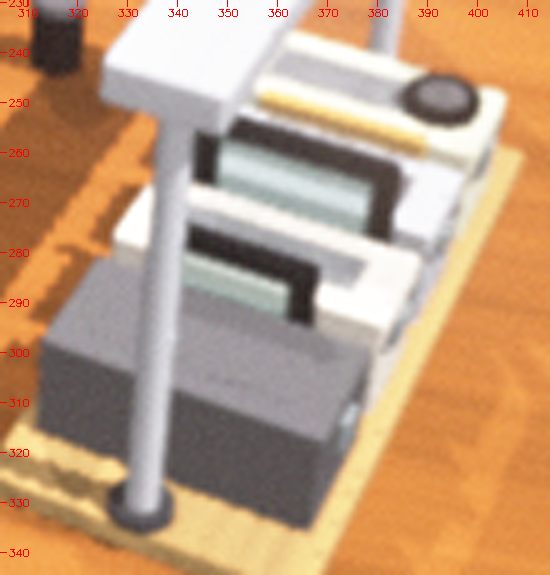

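View pics/c4.png

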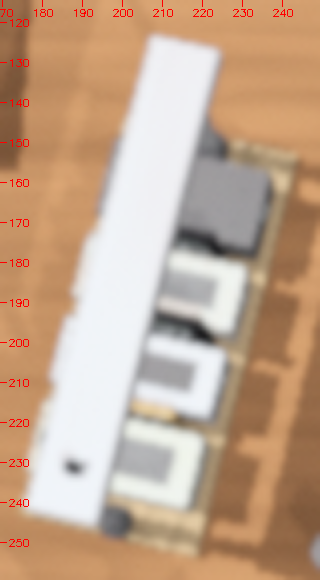

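```bash
cat > fit.py <<'E'
from h import *
from scipy.optimize import least_squares
t=load("top");s=load("scene")
def fit(obs,x0):
    def W(p,P): c,q=np.cos(p[2]),np.sin(p[2]); P=np.array(P)/1000.; return np.c_[c*P[:,0]-q*P[:,1]+p[0],q*P[:,0]+c*P[:,1]+p[1],P[:,2]]
    def res(p): return np.concatenate([(proj(f,W(p,[o[1] for o in ob]))-np.array([o[0] for o in ob])) for f,ob in obs])
    r=least_squares(lambda p:res(p).ravel(),x0,loss='soft_l1'); print(r.x.round(4),np.degrees(r.x[2])); print(res(r.x).round(1).tolist()); return r.x
rt=(t,[((207,123.5),(20,-188,272)),((224,127),(-35,-188,272)),((176,243),(20,188,272)),((195,246),(-35,188,272)),((244.3,152.8),(-80,-185,15)),((219.3,253.8),(-80,185,15))])
rs=(s,[((409.4,260.8),(80,185,15)),((402,174),(20,188,272)),((382.3,169.5),(-35,188,272)),((325.8,243),(-35,-188,272)),((324.8,249.5),(-35,-188,248)),((349,256),(20,-188,248))])
bt=(t,[((331.5,211),(68,-52,58)),((367,201),(-68,-52,58)),((374.5,229.5),(-68,52,58)),((338.5,238),(68,52,58)),
 ((340.2,233.7),(58,32,58)),((372,224),(-58,32,58)),((338.2,214.5),(46,-32,58)),((362.5,208.3),(-46,-32,58))])
bs=(s,[((167.5,239.5),(-68,-52,58)),((215.5,239.5),(68,-52,58)),((218,220),(68,52,58)),((173.5,220.5),(-68,52,58)),((169,254.5),(-68,-52,0)),((216,254.5),(68,-52,0))])
for nm,a,b,x0 in(("row",rt,rs,(.5,.2,1.3)),("box",bt,bs,(.45,-.2,1.8))):
    print(nm)
    for o in([a],[b],[a,b]): fit(o,x0)
E
python3 fit.py
```

```text
row
[0.5969 0.2194 1.3796] 79.04785293985096
[[0.1, -0.3], [0.4, -0.2], [0.6, -0.4], [-0.5, 0.7], [-0.8, 0.3], [0.0, 0.0]]
[0.5982 0.221  1.3691] 78.44119782724916
[[0.4, -1.0], [0.6, -0.5], [-0.3, -0.7], [-0.6, -1.5], [-0.4, 1.5], [0.5, 2.8]]
[0.5973 0.2203 1.3733] 78.68225549463244
[[0.2, -0.4], [0.5, -0.1], [-0.1, -0.7], [-1.2, 0.6], [-0.8, 0.4], [-0.6, -0.0], [-0.1, -1.4], [0.1, -0.8], [-0.9, -0.9], [-0.6, -1.7], [-0.3, 1.3], [0.6, 2.6]]
box
[ 0.5262 -0.283   1.8624] 106.70866141536254
[[-1.4, -0.3], [0.6, -0.4], [1.7, -0.1], [-0.0, 1.8], [-0.5, -0.3], [-0.2, 0.6], [-0.4, 0.1], [0.7, -0.6]]
[ 0.5291 -0.2812  1.8786] 107.63354683367649
[[-0.7, -0.1], [-0.2, -0.4], [0.6, -0.7], [-0.3, -1.1], [0.2, 1.3], [0.5, 1.0]]
[ 0.5266 -0.2824  1.8694] 107.11084555943657
[[-1.6, -0.3], [0.3, -0.6], [1.6, -0.4], [-0.0, 1.8], [-0.6, -0.3], [-0.4, 0.3], [-0.6, 0.1], [0.4, -0.8], [-0.8, -0.8], [-0.5, -0.8], [0.6, -1.1], [-0.1, -1.7], [0.1, 0.6], [0.3, 0.6]]
```

```bash
cat > ov.py <<'E'
from h import *
t=load("top");s=load("scene")
ROW=(.5972,.2201,1.3755)
def W(p,P): c,q=np.cos(p[2]),np.sin(p[2]); P=np.array(P,float)/1000.; return np.c_[c*P[:,0]-q*P[:,1]+p[0],q*P[:,0]+c*P[:,1]+p[1],P[:,2]]
def zoom(f,u0,v0,w,h,k,polys,name):
    im=cv2.resize(f["pixels"][v0:v0+h,u0:u0+w,::-1],None,fx=k,fy=k,interpolation=cv2.INTER_CUBIC)
    for P,c in polys:
        q=((proj(f,P)-[u0,v0]+.5)*k).astype(np.int32); cv2.polylines(im,[q],True,c,1)
    cv2.imwrite(name,im)
def rect(p,cx,cy,l,w,z): return W(p,[(cx+a*l/2,cy+b*w/2,z) for a,b in((-1,-1),(1,-1),(1,1),(-1,1))])
if __name__=="__main__":
    R_=ROW
    polys=[(rect(R_,0,0,104,10,120),(0,0,255)),(rect(R_,0,-75,80,10,105),(255,0,0)),(rect(R_,0,75,90,10,85),(0,255,0)),
     (rect(R_,0,0,160,370,15),(255,0,255)),(rect(R_,-7.5,0,55,376,272),(255,255,0))]
    zoom(s,305,225,110,120,5,polys,"pics/o1.png"); zoom(t,195,145,55,80,7,polys,"pics/o2.png")
E
python3 ov.py
```

```text
(no output)
```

View pics/o1.png

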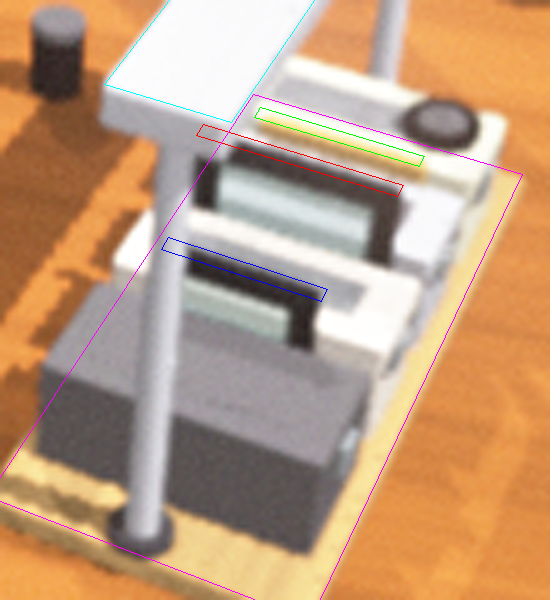

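View pics/o2.png

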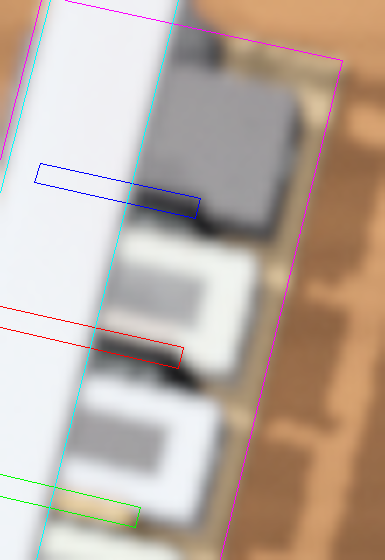

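```bash
cat > mv.py <<'E'
from h import *
from bench import r
ROW=(.5972,.2201,1.3755); BOX=(.5267,-.2823,1.868)
def frame(p): 
    c,s=np.cos(p[2]),np.sin(p[2]); return np.array([[c,-s,0],[s,c,0],[0,0,1.]])
def loc(p,v): return frame(p)@(np.array(v)/1000.)+[p[0],p[1],0]
def tool(p,th=40):
    F=frame(p); th=np.radians(th); x=-F[:,1]; y=np.sin(th)*F[:,0]-np.cos(th)*F[:,2]
    return np.c_[x,y,np.cross(x,y)]
def cur():
    o=r.get_obs(); return o,R.from_rotvec(o["orientation"]).as_matrix()
def to(g,Rt,back=155,lab=""):
    "grasp point g (world m), tool rotation -> scaled shift, turn"
    o,Rc=cur(); t=np.array(g)-Rt[:,1]*back/1000.
    sh=Rc.T@(t-o["tcp_pos"])/.3; rv=R.from_matrix(Rc.T@Rt).as_rotvec()/(np.pi/2)
    print(lab,"tcp",t.round(3),"shift",sh.round(3),"turn",rv.round(3))
def st():
    o,Rc=cur(); print("t",round(o["clock"],2),"grasp",(o["tcp_pos"]+Rc[:,1]*.155).round(4),"F",o["contact_force"].round(1),"M",o["moment"].round(2),"w",round(o["grip_width"],4),"q",o["joints"].round(2)); return o,Rc
E
python3 - <<'E'
from mv import *
st()
T=tool(ROW); g=loc(ROW,(-8,-2,103))
up=np.array([0,0,1])
to(g-T[:,1]*.15+up*.2,T,lab="high")
to(g-T[:,1]*.15,T,lab="pre")
E
```

```text
t 0.1 grasp [0.2375 0.6313 0.2488] F [ 0.2 -0.8  0. ] M [ 0.    0.05 -0.04] w 0.0856 q [-1.32  0.48  0.02  1.56 -0.01  1.11 -0.08]
high tcp [0.56  0.02  0.537] shift [-1.532 -0.44  -1.723] turn [ 0.368  0.856 -0.312]
pre tcp [0.56  0.02  0.337] shift [-1.531  0.227 -1.723] turn [ 0.368  0.856 -0.312]
```

{"name": "step_arm", "arguments": {"xyz": [[0,-0.2,0],[0,-0.4,0],[-0.1,-0.5,-0.11],[-0.25,-0.5,-0.28],[-0.4,-0.5,-0.45],[-0.54,-0.5,-0.6],[-0.67,-0.5,-0.75],[-0.8,-0.5,-0.9],[-0.8,-0.5,-0.9]], "rotation": [[0,0,0],[0,0,0],[0.03,0.07,-0.025],[0.06,0.14,-0.05],[0.1,0.23,-0.085],[0.13,0.3,-0.11],[0.16,0.37,-0.135],[0.184,0.428,-0.156],[0.184,0.428,-0.156]], "grip": 0.5, "force": 50}}

```text
clock: 1.23
tcp_pos: [0.4086, 0.3068, 0.5543]
orientation: [-1.163, -0.412, 0.355]
contact_force: [-1.8, 0.6, 0.1]
grip_width: 0.0427
```

```bash
cat > pre.py <<'E'
from mv import *
st()
T=tool(ROW); g=loc(ROW,(-8,-2,103))
up=np.array([0,0,1])
to(g-T[:,1]*.15+up*.2,T,lab="high")
to(g-T[:,1]*.15,T,lab="pre")
to(g,T,lab="grasp")
E
python3 pre.py
```

```text
t 1.23 grasp [0.3997 0.3622 0.4098] F [-1.8  0.6  0.1] M [-0.31 -0.04  0.03] w 0.0427 q [-0.92  0.04  0.26  1.81 -0.37  1.13 -0.01]
high tcp [0.56  0.02  0.537] shift [-0.022 -0.316 -1.036] turn [ 0.185  0.422 -0.153]
pre tcp [0.56  0.02  0.337] shift [-0.108  0.306 -1.262] turn [ 0.185  0.422 -0.153]
grasp tcp [0.578 0.114 0.222] shift [ 0.047  0.772 -1.168] turn [ 0.185  0.422 -0.153]
```

{"name": "step_arm", "arguments": {"xyz": [[0,-0.05,-0.15],[0,-0.1,-0.32],[0,-0.16,-0.5],[0,-0.2,-0.66],[-0.01,-0.25,-0.82],[-0.02,-0.28,-0.96],[-0.03,-0.18,-1.0],[-0.05,-0.04,-1.0],[-0.06,0,-1.0],[-0.06,0,-1.0]], "rotation": [[0.02,0.05,-0.018],[0.05,0.11,-0.04],[0.075,0.17,-0.06],[0.1,0.23,-0.083],[0.125,0.29,-0.105],[0.155,0.355,-0.13],[0.185,0.422,-0.153],[0.185,0.422,-0.153],[0.185,0.422,-0.153],[0.185,0.422,-0.153]]}}

```text
clock: 2.48
tcp_pos: [0.539, 0.0575, 0.4505]
orientation: [-0.87, 0.085, -0.181]
contact_force: [0.4, 0.5, 0.4]
grip_width: 0.0426
```

```bash
python3 pre.py
```

```text
t 2.48 grasp [0.5582 0.1553 0.3318] F [0.4 0.5 0.4] M [-0.65  0.1  -0.04] w 0.0426 q [-0.52  0.23  0.56  1.94 -0.94  1.1   0.32]
high tcp [0.56  0.02  0.537] shift [ 0.092 -0.291  0.099] turn [ 0.     0.001 -0.001]
pre tcp [0.56  0.02  0.337] shift [ 0.092  0.219 -0.329] turn [ 0.     0.001 -0.001]
grasp tcp [0.578 0.114 0.222] shift [ 0.092  0.719 -0.329] turn [ 0.     0.001 -0.001]
```

{"name": "step_arm", "arguments": {"xyz": [[0.03,0,-0.17],[0.092,0.03,-0.329],[0.092,0.12,-0.329],[0.092,0.219,-0.329],[0.092,0.3,-0.329],[0.092,0.4,-0.329],[0.092,0.4,-0.329]], "rotation": [[0,0,0],[0,0,0],[0,0,0],[0,0,0],[0,0,0],[0,0,0],[0,0,0]]}}

```text
clock: 3.35
tcp_pos: [0.567, 0.0554, 0.2953]
orientation: [-0.87, 0.083, -0.178]
contact_force: [-0.2, -0.6, 0.1]
grip_width: 0.0428
```

```bash
python3 - <<'E'
from mv import *
import pickle
exec(open("pre.py").read())
for n in("scene","top"):
    f=r.grab_frame(n); pickle.dump(f,open(n+"1.pkl","wb"))
crop(load("scene1"),295,165,130,150,4,"pics/g1.png")
crop(load("top1"),180,120,90,130,4.5,"pics/g2.png")
E
```

```text
t 3.35 grasp [0.5858 0.1533 0.1766] F [-0.2 -0.6  0.1] M [-0.67  0.13 -0.04] w 0.0428 q [-0.41  0.5   0.48  2.   -1.21  1.    0.68]
high tcp [0.56  0.02  0.537] shift [-0.002 -0.695  0.424] turn [-0.     0.002 -0.002]
pre tcp [0.56  0.02  0.337] shift [-0.002 -0.184 -0.005] turn [-0.     0.002 -0.002]
grasp tcp [0.578 0.114 0.222] shift [ 0.     0.316 -0.005] turn [-0.     0.002 -0.002]
```

View pics/g1.png

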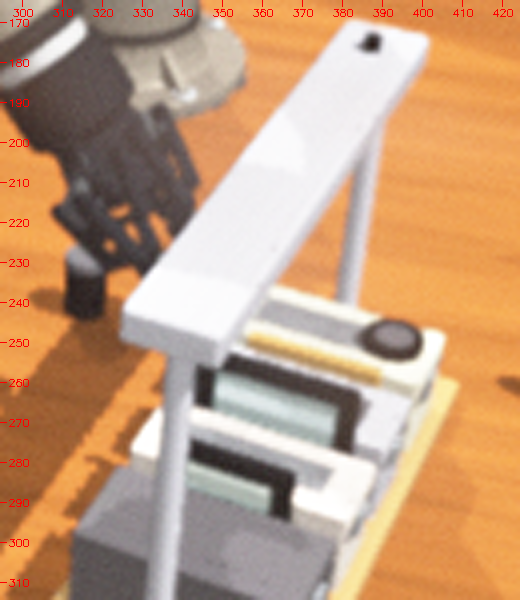

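View pics/g2.png

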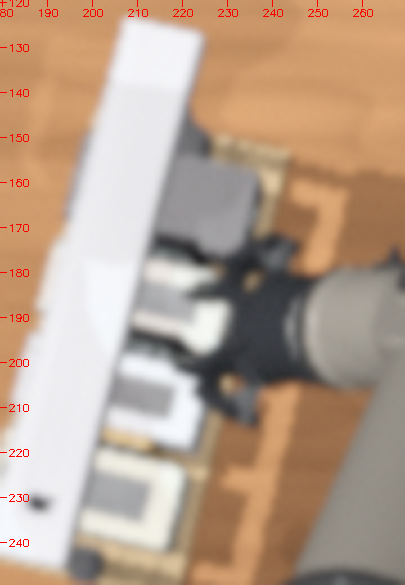

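```bash
python3 - <<'E'
from mv import *
o,Rc=cur(); g=o["tcp_pos"]+Rc[:,1]*.155
P=[g+Rc[:,0]*.0214,g-Rc[:,0]*.0214,g+Rc[:,0]*.0214+Rc[:,1]*.018,g-Rc[:,0]*.0214+Rc[:,1]*.018,o["tcp_pos"],g,g+Rc[:,1]*.095]
for n,b in(("top1",(195,160,60,50,12)),("scene1",(290,190,60,60,10))):
    f=load(n); u0,v0,w,h,k=b
    im=cv2.resize(f["pixels"][v0:v0+h,u0:u0+w,::-1],None,fx=k,fy=k,interpolation=cv2.INTER_CUBIC)
    im=cv2.convertScaleAbs(im,alpha=1.5,beta=20)
    for i,q in enumerate(proj(f,P)): 
        c=tuple(((q-[u0,v0]+.5)*k).astype(int).tolist()); cv2.circle(im,c,3,(0,0,255) if i<6 else (255,0,0),-1)
    cv2.imwrite(f"pics/p_{n}.png",im)
E
```

```text
(no output)
```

View pics/p_top1.png

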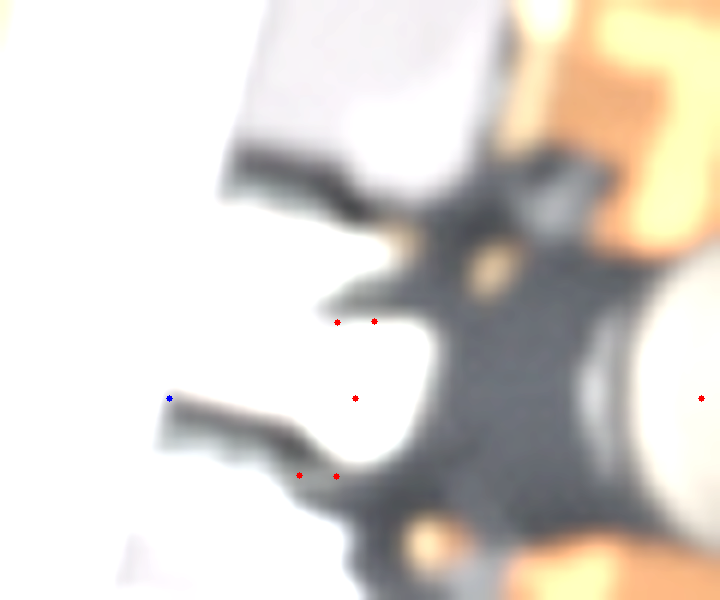

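View pics/p_scene1.png

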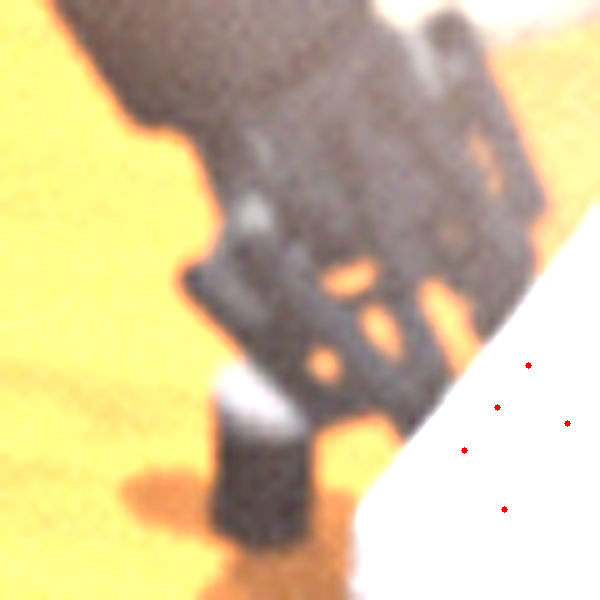

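```bash
python3 - <<'E'
from ov import *
for dy in(-75,0,75):
    print(proj(t,W(ROW,[(-70,dy,75),(-60,dy,75)])).round(1).tolist(), proj(s,W(ROW,[(70,dy,75),(80,dy,15)])).round(1).tolist())
def pol(y,h,l,z,c): return [(rect(ROW,0,y,140,14,75),(0,255,255)),(rect(ROW,0,y-2,l,10,z),c)]
P=pol(0,0,104,120,(0,0,255))+pol(-75,0,80,105,(0,0,255))+pol(75,0,90,85,(0,0,255))
def zz(f,u0,v0,w,h,k,name):
    im=cv2.convertScaleAbs(cv2.resize(f["pixels"][v0:v0+h,u0:u0+w,::-1],None,fx=k,fy=k,interpolation=cv2.INTER_CUBIC),alpha=1.3)
    im2=im.copy()
    for p,c in P:
        q=((proj(f,p)-[u0,v0]+.5)*k).astype(np.int32); cv2.polylines(im2,[q],True,c,1)
    cv2.imwrite(name,np.hstack([im,im2]))
zz(t,195,160,48,72,8,"pics/q1.png"); zz(s,335,235,65,75,6,"pics/q2.png")
E
```

```text
[[232.1, 178.1], [229.3, 177.5]] [[380.3, 297.5], [381.3, 317.6]]
[[226.9, 199.1], [224.1, 198.5]] [[389.5, 279.2], [390.2, 298.8]]
[[221.7, 220.4], [218.9, 219.8]] [[397.8, 262.7], [398.4, 281.7]]
```

View pics/q1.png

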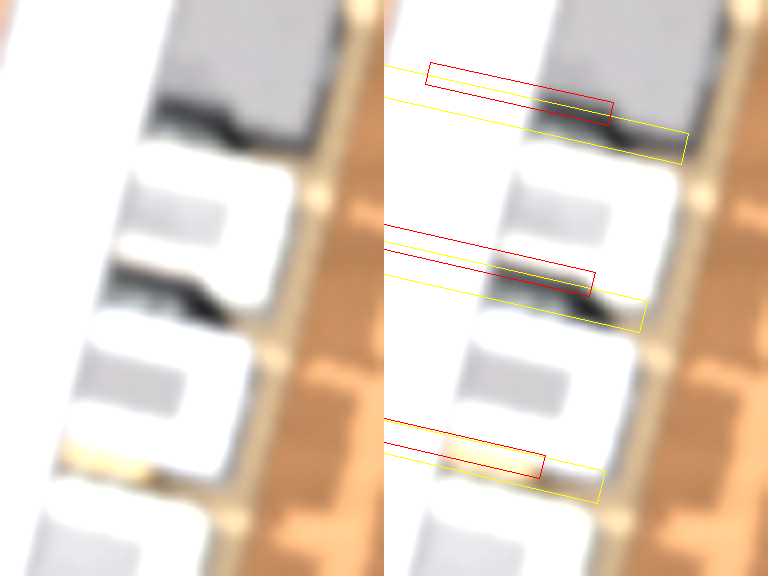

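View pics/q2.png

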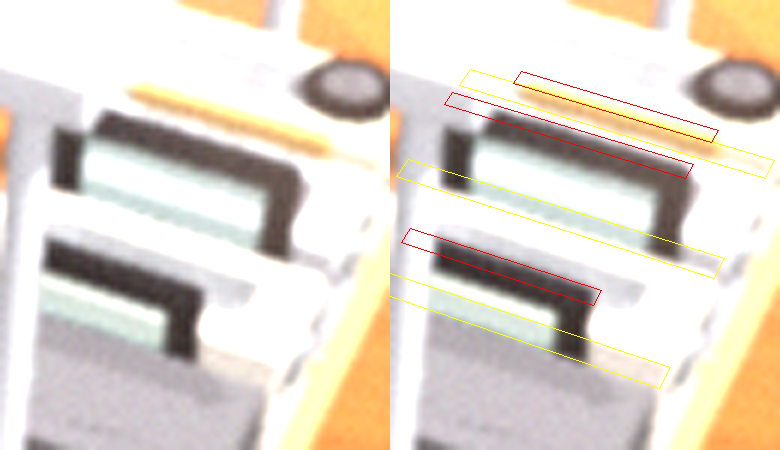

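{"name": "step_arm", "arguments": {"xyz": [[-0.003,0.1,-0.005],[-0.003,0.2,-0.005],[-0.003,0.27,-0.005],[-0.003,0.31,-0.005],[-0.003,0.316,-0.005],[-0.003,0.316,-0.005]], "rotation": [[0,0,0],[0,0,0],[0,0,0],[0,0,0],[0,0,0],[0,0,0]]}}

```text
clock: 4.2
tcp_pos: [0.5787, 0.1109, 0.2243]
orientation: [-0.87, 0.081, -0.184]
contact_force: [0.7, 0.0, -1.0]
grip_width: 0.0427
```

```bash
python3 pre.py
```

```text
t 4.2 grasp [0.5985 0.2086 0.1056] F [ 0.7  0.  -1. ] M [-0.61  0.13  0.07] w 0.0427 q [-0.38  0.61  0.32  2.   -1.34  0.86  0.77]
high tcp [0.56  0.02  0.537] shift [ 0.001 -0.997  0.432] turn [-0.     0.002  0.002]
pre tcp [0.56  0.02  0.337] shift [-0.002 -0.487  0.003] turn [-0.     0.002  0.002]
grasp tcp [0.578 0.114 0.222] shift [-0.003  0.013  0.003] turn [-0.     0.002  0.002]
```

{"name": "step_arm", "arguments": {"xyz": [[0,0.008,0],[0,0.008,0],[0,0.008,0],[0,0.008,0],[0,0.008,0]], "rotation": [[0,0,0],[0,0,0],[0,0,0],[0,0,0],[0,0,0]], "grip": 1, "force": 50}}

```text
clock: 4.82
tcp_pos: [0.577, 0.1125, 0.2226]
orientation: [-0.867, 0.084, -0.18]
contact_force: [-9.7, -2.1, 9.0]
grip_width: 0.0097
```

```bash
python3 pre.py
```

```text
t 4.83 grasp [0.5961 0.2106 0.1041] F [-9.7 -2.1  9. ] M [0.05 1.7  0.95] w 0.0097 q [-0.38  0.61  0.31  2.   -1.34  0.86  0.77]
high tcp [0.56  0.02  0.537] shift [ 0.002 -1.004  0.434] turn [-0.002  0.001 -0.001]
pre tcp [0.56  0.02  0.337] shift [ 0.002 -0.494  0.004] turn [-0.002  0.001 -0.001]
grasp tcp [0.578 0.114 0.222] shift [0.003 0.006 0.003] turn [-0.002  0.001 -0.001]
```

{"name": "step_arm", "arguments": {"xyz": [[-0.01,0,0],[-0.01,-0.02,0],[-0.01,-0.05,0],[-0.01,-0.08,0],[-0.01,-0.12,0],[-0.01,-0.16,0],[-0.01,-0.2,0]], "rotation": [[0,0,0],[0,0,0],[0,0,0],[0,0,0],[0,0,0],[0,0,0],[0,0,0]]}}

```text
clock: 5.7
tcp_pos: [0.5666, 0.0743, 0.2692]
orientation: [-0.868, 0.084, -0.181]
contact_force: [3.4, 0.7, -3.4]
grip_width: 0.0094
```

```bash
python3 - <<'E'
from mv import *
import pickle
exec(open("pre.py").read())
for n in("scene","top"):
    f=r.grab_frame(n); pickle.dump(f,open(n+"2.pkl","wb"))
crop(load("scene2"),285,165,140,150,4,"pics/g3.png")
E
```

```text
t 5.7 grasp [0.5857 0.1724 0.1506] F [ 3.4  0.7 -3.4] M [-0.94 -0.8  -0.78] w 0.0094 q [-0.35  0.52  0.36  2.01 -1.24  0.92  0.7 ]
high tcp [0.56  0.02  0.537] shift [ 0.012 -0.8    0.434] turn [-0.001  0.001 -0.001]
pre tcp [0.56  0.02  0.337] shift [ 0.012 -0.29   0.004] turn [-0.001  0.001 -0.001]
grasp tcp [0.578 0.114 0.222] shift [0.013 0.21  0.003] turn [-0.001  0.001 -0.001]
```

View pics/g3.png

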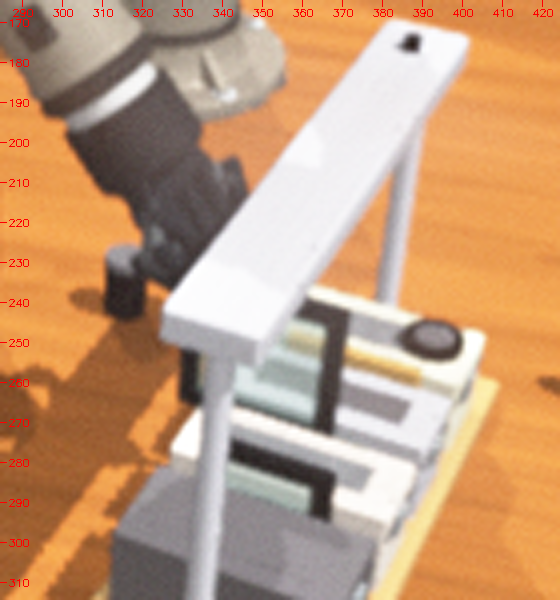

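{"name": "step_arm", "arguments": {"xyz": [[0.005,-0.04,0],[0.005,-0.09,0],[0.005,-0.15,0],[0.005,-0.21,0],[0.005,-0.27,0],[0.005,-0.33,0],[0.005,-0.4,0],[0.005,-0.47,0],[0.005,-0.53,0],[0.005,-0.55,0],[0.005,-0.55,0]], "rotation": [[0,0,0],[0,0,0],[0,0,0],[0,0,0],[0,0,0],[0,0,0],[0,0,0],[0,0,0],[0,0,0],[0,0,0],[0,0,0]]}}

```text
clock: 7.18
tcp_pos: [0.5477, -0.0311, 0.3961]
orientation: [-0.868, 0.083, -0.183]
contact_force: [-0.6, -0.1, -0.4]
grip_width: 0.0093
```

```bash
python3 - <<'E'
from mv import *
import pickle
st()
for n in("scene","top"):
    f=r.grab_frame(n); pickle.dump(f,open(n+"3.pkl","wb")); cv2.imwrite(f"pics/{n}3.png",f["pixels"][:,:,::-1])
crop(load("scene3"),250,130,160,180,3.3,"pics/g4.png")
crop(load("top3"),195,130,100,100,5,"pics/g5.png")
E
```

```text
t 7.17 grasp [0.5673 0.0669 0.2776] F [-0.6 -0.1 -0.4] M [-0.77  0.13 -0.01] w 0.0093 q [-0.28  0.34  0.5   1.94 -0.98  1.15  0.54]
```

View pics/g4.png

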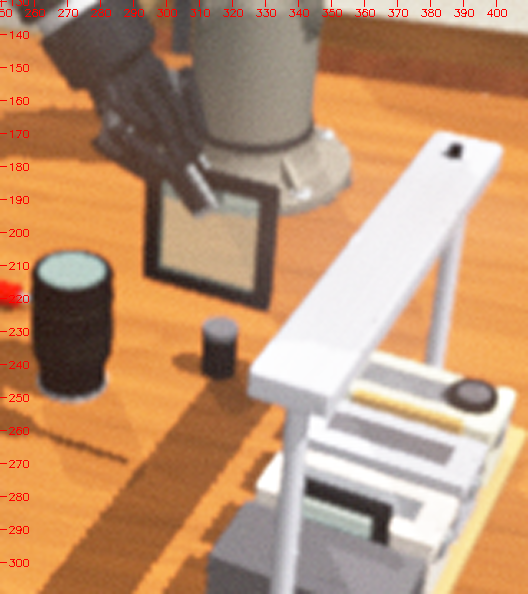

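View pics/g5.png

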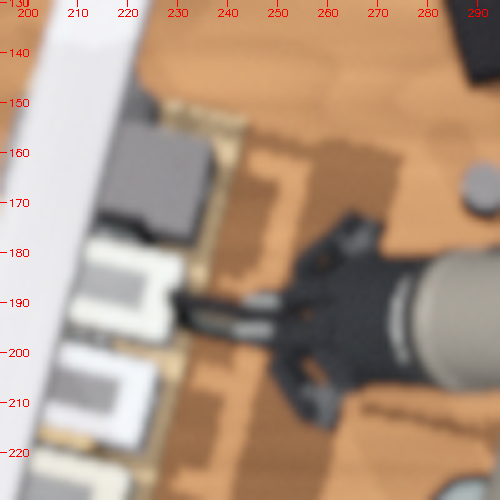

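```bash
cat > inhand.py <<'E'
from mv import *
def inhand(f,px,o,Rc,L,H):
    g=o["tcp_pos"]+Rc[:,1]*.155; n=Rc[:,0]
    h=np.cross([0,0,1],-n); h/=np.linalg.norm(h); h=h*np.sign(h@Rc[:,1])  # filter x dir (away from tool lean)
    p0=g+n*.005
    c,d=ray(f,px); P=c+d*(((p0-c)@n)/(d@n))[:,None]
    Q=(P-g)*1000; u=Q@h; v=Q[:,2]
    print("u",u.round(1),"v",v.round(1)); print("len",(u[1]-u[0]).round(1),(u[2]-u[3]).round(1),"ht",(v[0]-v[3]).round(1),(v[1]-v[2]).round(1))
    print("centre u",u.mean().round(1),"bottom v",(v.mean()-H/2).round(1),"tilt deg bottom",np.degrees(np.arctan2(v[2]-v[3],u[2]-u[3])).round(1),"top",np.degrees(np.arctan2(v[1]-v[0],u[1]-u[0])).round(1),"sides",np.degrees(np.arctan2(-(u[0]-u[3]),v[0]-v[3])).round(1),np.degrees(np.arctan2(-(u[1]-u[2]),v[1]-v[2])).round(1))
E
python3 - <<'E'
from inhand import *
o,Rc=st()
crop(load("scene3"),285,170,60,60,10,"pics/g6.png")
inhand(load("scene3"),[(295,180.4),(334.3,186.2),(329.8,223.4),(293.4,212.8)],o,Rc,104,105)
E
```

```text
t 7.28 grasp [0.5669 0.0677 0.2769] F [ 0.   0.1 -1.1] M [-0.78  0.24  0.01] w 0.0095 q [-0.28  0.34  0.5   1.94 -0.98  1.15  0.54]
u [-38.7  63.9  60.1 -40.4] v [  9.4  20.2 -85.8 -84.7]
len 102.6 100.5 ht 94.2 105.9
centre u 11.2 bottom v -87.7 tilt deg bottom -0.6 top 6.0 sides -1.0 -2.0
```

View pics/g6.png

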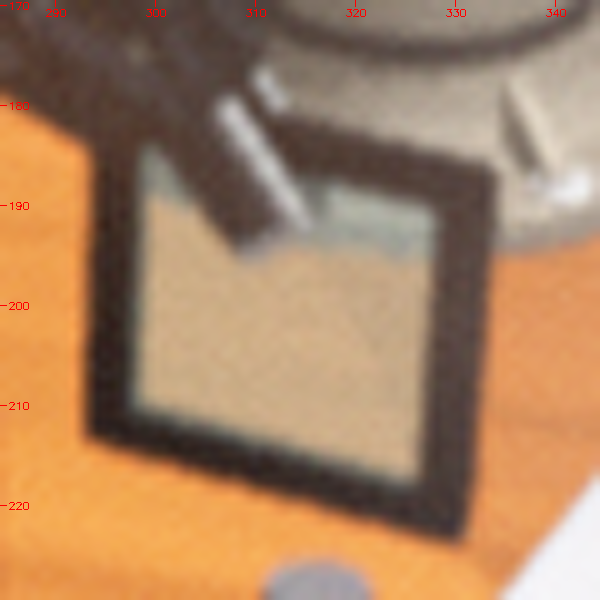

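```bash
cat > bx.py <<'E'
from mv import *
st()
T=tool(BOX); g=loc(BOX,(-10,32,96.5)); up=np.array([0,0,1])
to(g+up*.17,T,lab="above")
to(g+up*.06,T,lab="low")
to(g,T,lab="place")
E
python3 bx.py
```

```text
t 7.28 grasp [0.5669 0.0677 0.2769] F [ 0.   0.1 -1.1] M [-0.78  0.24  0.01] w 0.0095 q [-0.28  0.34  0.5   1.94 -0.98  1.15  0.54]
above tcp [ 0.528 -0.396  0.385] shift [ 0.171 -0.754 -0.947] turn [-0.001 -0.239  0.202]
low tcp [ 0.528 -0.396  0.275] shift [ 0.171 -0.474 -1.183] turn [-0.001 -0.239  0.202]
place tcp [ 0.528 -0.396  0.215] shift [ 0.171 -0.321 -1.312] turn [-0.001 -0.239  0.202]
```

{"name": "step_arm", "arguments": {"xyz": [[0.005,-0.02,-0.025],[0.017,-0.075,-0.095],[0.034,-0.15,-0.19],[0.051,-0.226,-0.284],[0.068,-0.302,-0.379],[0.086,-0.377,-0.474],[0.103,-0.452,-0.568],[0.12,-0.528,-0.663],[0.137,-0.603,-0.758],[0.15,-0.66,-0.83],[0.161,-0.71,-0.89],[0.168,-0.74,-0.93],[0.171,-0.754,-0.947],[0.171,-0.754,-0.947],[0.171,-0.754,-0.947]], "rotation": [[0,-0.006,0.005],[0,-0.024,0.02],[0,-0.048,0.04],[0,-0.072,0.061],[0,-0.096,0.081],[0,-0.12,0.101],[0,-0.143,0.121],[0,-0.167,0.141],[0,-0.191,0.162],[0,-0.21,0.178],[0,-0.225,0.19],[0,-0.235,0.199],[0,-0.239,0.202],[0,-0.239,0.202],[0,-0.239,0.202]]}}

```text
clock: 9.15
tcp_pos: [0.5284, -0.3956, 0.3853]
orientation: [-0.863, -0.13, 0.279]
contact_force: [-0.4, -0.3, 0.2]
grip_width: 0.0092
```

```bash
python3 - <<'E'
from mv import *
import pickle
exec(open("bx.py").read())
for n in("scene","top"):
    f=r.grab_frame(n); pickle.dump(f,open(n+"4.pkl","wb")); cv2.imwrite(f"pics/{n}4.png",f["pixels"][:,:,::-1])
crop(load("scene4"),140,150,120,120,5,"pics/g7.png")
crop(load("top4"),310,170,120,110,5,"pics/g8.png")
E
```

```text
t 9.15 grasp [ 0.4991 -0.3001  0.2668] F [-0.4 -0.3  0.2] M [-0.72 -0.22  0.03] w 0.0092 q [ 0.3   0.69  0.55  1.45 -0.61  1.77  1.25]
above tcp [ 0.528 -0.396  0.385] shift [-0.002 -0.001 -0.002] turn [-0.002  0.001 -0.   ]
low tcp [ 0.528 -0.396  0.275] shift [-0.002  0.279 -0.239] turn [-0.002  0.001 -0.   ]
place tcp [ 0.528 -0.396  0.215] shift [-0.002  0.432 -0.368] turn [-0.002  0.001 -0.   ]
```

View pics/g7.png

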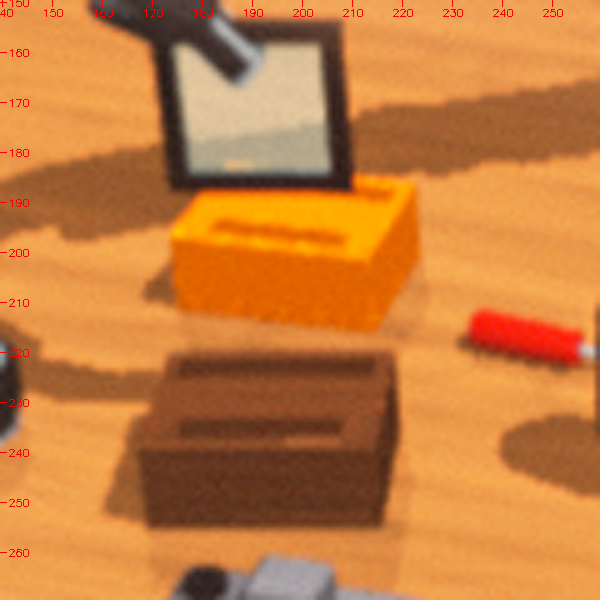

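View pics/g8.png

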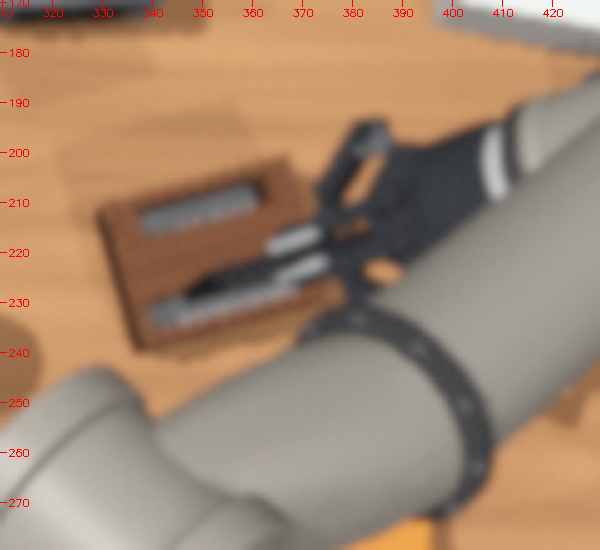

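```bash
python3 - <<'E'
from inhand import *
o,Rc=cur()
inhand(load("scene4"),[(170.5,156),(207.8,154),(210.3,187.4),(173.8,188)],o,Rc,104,105)
crop(load("scene4"),163,145,55,50,11,"pics/g9.png")
E
```

```text
u [-37.7  63.7  63.1 -40. ] v [ 10.6  17.3 -86.3 -88.7]
len 101.4 103.1 ht 99.3 103.5
centre u 12.3 bottom v -89.3 tilt deg bottom 1.3 top 3.8 sides -1.3 -0.3
```

View pics/g9.png

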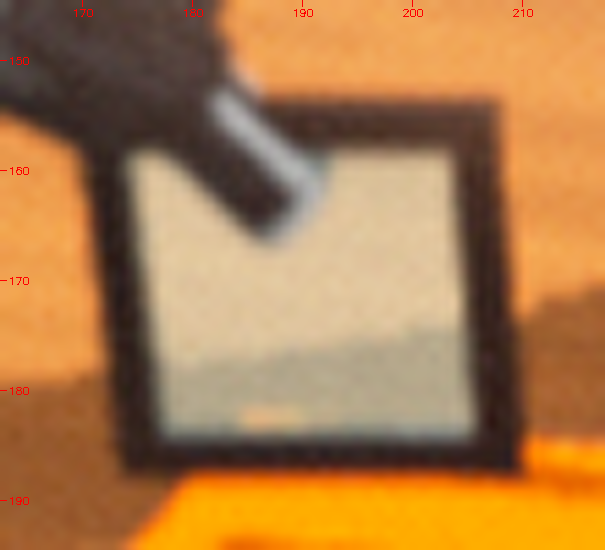

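{"name": "step_arm", "arguments": {"xyz": [[-0.002,0.03,-0.027],[-0.002,0.09,-0.08],[-0.002,0.15,-0.133],[-0.002,0.2,-0.177],[-0.002,0.24,-0.212],[-0.002,0.265,-0.234],[-0.002,0.265,-0.234],[-0.002,0.265,-0.234]], "rotation": [[0,0,0],[0,0,0],[0,0,0],[0,0,0],[0,0,0],[0,0,0],[0,0,0],[0,0,0]]}}

```text
clock: 10.25
tcp_pos: [0.5287, -0.3984, 0.2801]
orientation: [-0.864, -0.131, 0.279]
contact_force: [0.6, -0.5, 0.3]
grip_width: 0.0088
```

```bash
sed -i 's/(-10,32,96.5)/(-11.5,32,96.5)/' bx.py; python3 - <<'E'
from mv import *
import pickle
exec(open("bx.py").read())
for n in("scene","top"):
    f=r.grab_frame(n); pickle.dump(f,open(n+"5.pkl","wb"))
crop(load("scene5"),155,170,75,90,7,"pics/g10.png")
crop(load("top5"),320,190,75,70,8,"pics/g11.png")
E
```

```text
t 10.25 grasp [ 0.4995 -0.303   0.1615] F [ 0.6 -0.5  0.3] M [-0.8  -0.25 -0.01] w 0.0088 q [ 0.32  0.81  0.52  1.51 -0.65  1.63  1.33]
above tcp [ 0.529 -0.398  0.385] shift [ 0.001 -0.267  0.227] turn [-0.001  0.001  0.   ]
low tcp [ 0.529 -0.398  0.275] shift [ 0.     0.013 -0.009] turn [-0.001  0.001  0.   ]
place tcp [ 0.529 -0.398  0.215] shift [-0.     0.166 -0.138] turn [-0.001  0.001  0.   ]
```

View pics/g10.png

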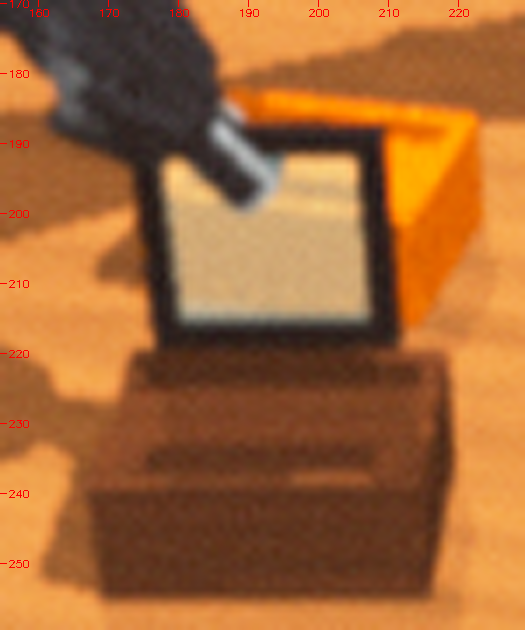

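View pics/g11.png

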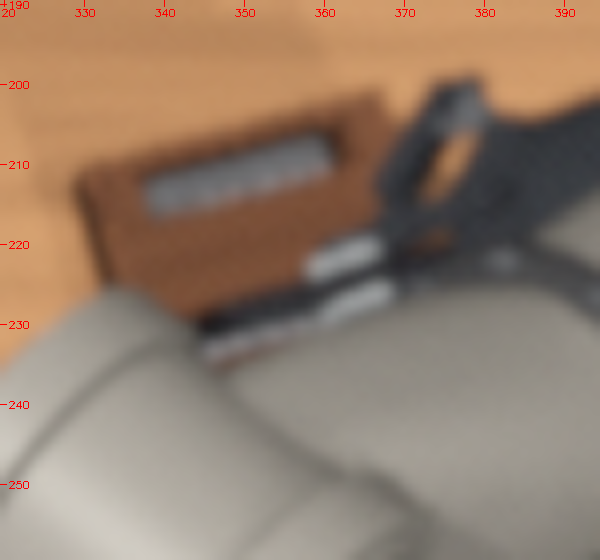

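{"name": "step_arm", "arguments": {"xyz": [[0,0.03,-0.025],[0,0.06,-0.05],[0,0.08,-0.066],[0,0.08,-0.066]], "rotation": [[0,0,0],[0,0,0],[0,0,0],[0,0,0]]}}

```text
clock: 10.85
tcp_pos: [0.5285, -0.3978, 0.248]
orientation: [-0.863, -0.13, 0.28]
contact_force: [-0.1, -0.5, -0.4]
grip_width: 0.0093
```

```bash
python3 bx.py
```

```text
t 10.85 grasp [ 0.4992 -0.3022  0.1296] F [-0.1 -0.5 -0.4] M [-0.69 -0.22 -0.01] w 0.0093 q [ 0.33  0.84  0.51  1.52 -0.66  1.58  1.35]
above tcp [ 0.529 -0.398  0.385] shift [ 0.    -0.35   0.295] turn [-0.002  0.001 -0.   ]
low tcp [ 0.529 -0.398  0.275] shift [ 0.    -0.07   0.058] turn [-0.002  0.001 -0.   ]
place tcp [ 0.529 -0.398  0.215] shift [ 0.     0.083 -0.071] turn [-0.002  0.001 -0.   ]
```

{"name": "step_arm", "arguments": {"xyz": [[0,0.03,-0.026],[0,0.055,-0.047],[0,0.072,-0.062],[0,0.078,-0.067],[0,0.083,-0.071],[0,0.083,-0.071]], "rotation": [[0,0,0],[0,0,0],[0,0,0],[0,0,0],[0,0,0],[0,0,0]]}}

```text
clock: 11.6
tcp_pos: [0.5286, -0.3981, 0.2156]
orientation: [-0.863, -0.131, 0.279]
contact_force: [-0.7, -0.4, 0.6]
grip_width: 0.0091
```

```bash
python3 bx.py
```

```text
t 11.6 grasp [ 0.4993 -0.3025  0.0971] F [-0.7 -0.4  0.6] M [-0.6  -0.09  0.06] w 0.0091 q [ 0.33  0.89  0.5   1.53 -0.67  1.54  1.38]
above tcp [ 0.529 -0.398  0.385] shift [ 0.001 -0.432  0.365] turn [-0.002  0.001 -0.   ]
low tcp [ 0.529 -0.398  0.275] shift [ 0.    -0.152  0.129] turn [-0.002  0.001 -0.   ]
place tcp [ 0.529 -0.398  0.215] shift [ 0.     0.001 -0.   ] turn [-0.002  0.001 -0.   ]
```

{"name": "step_arm", "arguments": {"xyz": [[0,0.003,-0.003],[0,0.006,-0.005],[0,0.008,-0.007]], "rotation": [[0,0,0],[0,0,0],[0,0,0]]}}

```text
clock: 11.98
tcp_pos: [0.5286, -0.3984, 0.2153]
orientation: [-0.861, -0.132, 0.279]
contact_force: [-3.0, 0.7, 19.9]
grip_width: 0.0094
```

```bash
python3 bx.py
```

```text
t 11.97 grasp [ 0.4993 -0.3026  0.0971] F [-3.   0.7 19.9] M [1.63 1.15 0.32] w 0.0094 q [ 0.33  0.89  0.5   1.53 -0.68  1.55  1.38]
above tcp [ 0.529 -0.398  0.385] shift [ 0.002 -0.431  0.367] turn [-0.003  0.002  0.   ]
low tcp [ 0.529 -0.398  0.275] shift [ 0.001 -0.151  0.13 ] turn [-0.003  0.002  0.   ]
place tcp [ 0.529 -0.398  0.215] shift [0.001 0.001 0.001] turn [-0.003  0.002  0.   ]
```

{"name": "step_arm", "arguments": {"xyz": [[0,-0.004,0.003],[0,-0.004,0.003]], "rotation": [[0,0,0],[0,0,0]]}}

```text
clock: 12.22
tcp_pos: [0.5288, -0.3986, 0.217]
orientation: [-0.862, -0.132, 0.279]
contact_force: [-0.2, 0.5, -1.5]
grip_width: 0.0092
```

```bash
python3 bx.py
```

```text
t 12.22 grasp [ 0.4996 -0.3029  0.0987] F [-0.2  0.5 -1.5] M [-0.76 -0.22 -0.01] w 0.0092 q [ 0.34  0.88  0.5   1.53 -0.67  1.55  1.38]
above tcp [ 0.529 -0.398  0.385] shift [ 0.002 -0.427  0.364] turn [-0.003  0.002  0.   ]
low tcp [ 0.529 -0.398  0.275] shift [ 0.001 -0.147  0.127] turn [-0.003  0.002  0.   ]
place tcp [ 0.529 -0.398  0.215] shift [ 0.     0.006 -0.002] turn [-0.003  0.002  0.   ]
```

Lifted ~1.5 mm; lower 1 mm and release.

{"name": "step_arm", "arguments": {"xyz": [[0,0.004,-0.003],[0,0.004,-0.003]], "rotation": [[0,0,0],[0,0,0]]}}

```text
clock: 12.48
tcp_pos: [0.5288, -0.3985, 0.2155]
orientation: [-0.861, -0.132, 0.279]
contact_force: [-0.0, 0.3, 2.4]
grip_width: 0.0093
```

{"name": "step_arm", "arguments": {"xyz": [[0,0,0],[0,0,0],[0,0,0],[0,0,0]], "rotation": [[0,0,0],[0,0,0],[0,0,0],[0,0,0]], "grip": 0.6}}

```text
clock: 12.98
tcp_pos: [0.5288, -0.3984, 0.2154]
orientation: [-0.861, -0.132, 0.279]
contact_force: [0.2, -0.7, 0.2]
grip_width: 0.0341
```

```bash
python3 - <<'E'
from mv import *
import pickle
st()
f=r.grab_frame("scene"); pickle.dump(f,open("scene6.pkl","wb"))
crop(f,155,180,75,80,7,"pics/g12.png")
E
```

```text
t 12.97 grasp [ 0.4995 -0.3027  0.0971] F [ 0.2 -0.7  0.2] M [-0.62 -0.26  0.03] w 0.0341 q [ 0.34  0.89  0.49  1.53 -0.68  1.54  1.38]
```

View pics/g12.png

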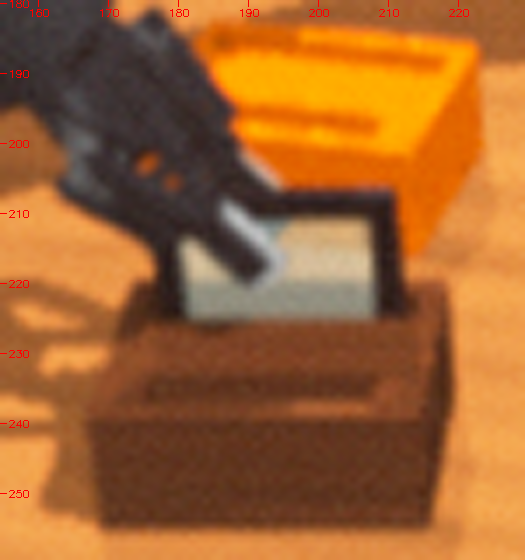

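{"name": "step_arm", "arguments": {"xyz": [[0,-0.04,0],[0,-0.12,0],[0,-0.25,0],[0,-0.4,0],[0,-0.5,0],[0,-0.55,0],[0,-0.55,0]], "rotation": [[0,0,0],[0,0,0],[0,0,0],[0,0,0],[0,0,0],[0,0,0],[0,0,0]]}}

```text
clock: 13.9
tcp_pos: [0.5595, -0.5018, 0.3428]
orientation: [-0.864, -0.133, 0.278]
contact_force: [0.3, -0.0, 0.5]
grip_width: 0.0344
```

```bash
cat > pre2.py <<'E'
from mv import *
st()
T=tool(ROW,37); g=loc(ROW,(-11,-74,100.5))
up=np.array([0,0,1])
to(g-T[:,1]*.17+up*.05,T,lab="high")
to(g-T[:,1]*.12,T,lab="pre")
to(g,T,lab="grasp")
E
python3 pre2.py; python3 - <<'E'
from mv import *
import pickle
for n in("scene","top"):
    f=r.grab_frame(n); pickle.dump(f,open(n+"7.pkl","wb"));cv2.imwrite(f"pics/{n}7.png",f["pixels"][:,:,::-1])
crop(load("scene7"),155,190,75,70,7,"pics/g13.png")
# fingertip in scene4
f=load("scene4")
from scipy.spatial.transform import Rotation as R
T=R.from_rotvec([-0.863,-.13,.279]).as_matrix(); g=np.array([.4991,-.3001,.2668])
c,d=ray(f,[(192,160.7),(187.5,166.5)]); p0=g+T[:,0]*.008
P=c+d*(((p0-c)@T[:,0])/(d@T[:,0]))[:,None]; print(((P-g)@T*1000).round(1), ((P-g)[:,2]*1000).round(1))
E
```

```text
t 13.9 grasp [ 0.5306 -0.4062  0.2243] F [ 0.3 -0.   0.5] M [-0.64 -0.14 -0.03] w 0.0344 q [ 0.45  0.89  0.53  1.17 -0.64  1.86  1.29]
high tcp [0.63  0.003 0.41 ] shift [0.719 0.822 1.321] turn [-0.034  0.247 -0.194]
pre tcp [0.636 0.033 0.32 ] shift [0.765 1.108 1.195] turn [-0.034  0.247 -0.194]
grasp tcp [0.65  0.103 0.224] shift [0.878 1.489 1.152] turn [-0.034  0.247 -0.194]
[[ 8.  13.8 14.1]
 [ 8.  18.3 -8. ]] [ -1.5 -19.1]
```

View pics/g13.png

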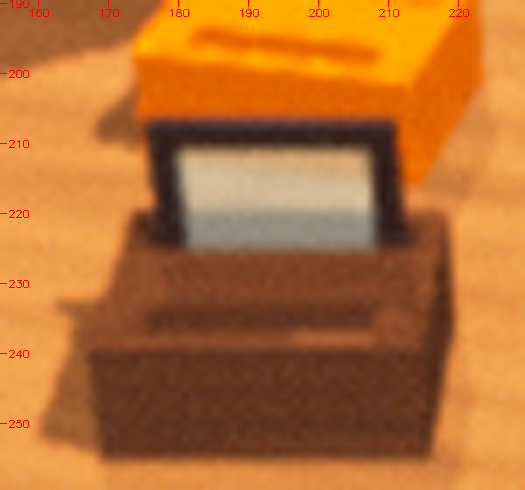

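View pics/scene7.png

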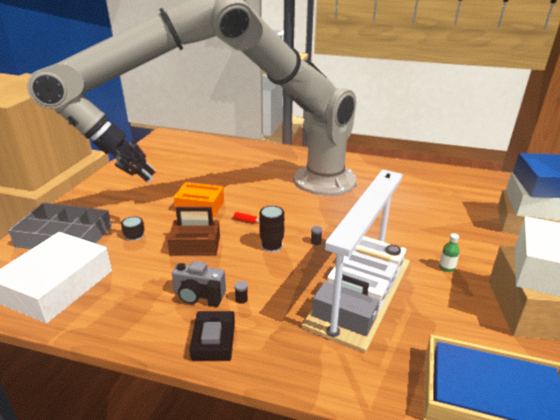

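{"name": "step_arm", "arguments": {"xyz": [[0.026,0.03,0.048],[0.078,0.09,0.143],[0.15,0.171,0.275],[0.222,0.253,0.407],[0.294,0.336,0.54],[0.366,0.418,0.672],[0.43,0.491,0.79],[0.485,0.554,0.89],[0.518,0.592,0.951],[0.518,0.592,0.951]], "rotation": [[-0.001,0.009,-0.007],[-0.004,0.027,-0.021],[-0.007,0.051,-0.04],[-0.01,0.076,-0.06],[-0.014,0.101,-0.079],[-0.017,0.126,-0.099],[-0.02,0.148,-0.116],[-0.022,0.167,-0.131],[-0.024,0.178,-0.14],[-0.024,0.178,-0.14]], "grip": 0.5}}

```text
clock: 15.25
tcp_pos: [0.6102, -0.1339, 0.3901]
orientation: [-0.904, 0.027, -0.046]
contact_force: [-0.8, -0.5, -0.6]
grip_width: 0.0429
```

```bash
python3 pre2.py
```

```text
t 15.25 grasp [ 0.6146 -0.0383  0.2683] F [-0.8 -0.5 -0.6] M [-0.67  0.05  0.02] w 0.0429 q [-0.11  0.52  0.53  1.7  -0.89  1.39  0.7 ]
high tcp [0.63  0.003 0.41 ] shift [0.041 0.232 0.402] turn [-0.013  0.071 -0.058]
pre tcp [0.636 0.033 0.32 ] shift [0.057 0.529 0.295] turn [-0.013  0.071 -0.058]
grasp tcp [0.65  0.103 0.224] shift [0.093 0.927 0.285] turn [-0.013  0.071 -0.058]
```

{"name": "step_arm", "arguments": {"xyz": [[0.01,0.07,0.04],[0.023,0.21,0.118],[0.038,0.35,0.195],[0.05,0.46,0.257],[0.057,0.529,0.295],[0.057,0.529,0.295],[0.057,0.529,0.295]], "rotation": [[-0.002,0.012,-0.01],[-0.005,0.028,-0.023],[-0.009,0.047,-0.038],[-0.012,0.062,-0.05],[-0.013,0.071,-0.058],[-0.013,0.071,-0.058],[-0.013,0.071,-0.058]]}}

```text
clock: 16.12
tcp_pos: [0.6356, 0.0303, 0.3201]
orientation: [-0.924, 0.091, -0.184]
contact_force: [-0.1, -0.4, -0.9]
grip_width: 0.0426
```

```bash
python3 pre2.py;  python3 - <<'E'
from mv import *
import pickle
f=r.grab_frame("top"); pickle.dump(f,open("top8.pkl","wb"))
crop(f,200,140,70,70,8,"pics/g14.png")
E
```

```text
t 16.12 grasp [0.6539 0.1215 0.1961] F [-0.1 -0.4 -0.9] M [-0.63  0.07 -0.03] w 0.0426 q [-0.34  0.55  0.46  1.81 -1.08  1.05  0.53]
high tcp [0.63  0.003 0.41 ] shift [-0.001 -0.296  0.106] turn [ 0.001 -0.001  0.001]
pre tcp [0.636 0.033 0.32 ] shift [-0.002  0.004  0.006] turn [ 0.001 -0.001  0.001]
grasp tcp [0.65  0.103 0.224] shift [-0.002  0.404  0.007] turn [ 0.001 -0.001  0.001]
```

View pics/g14.png

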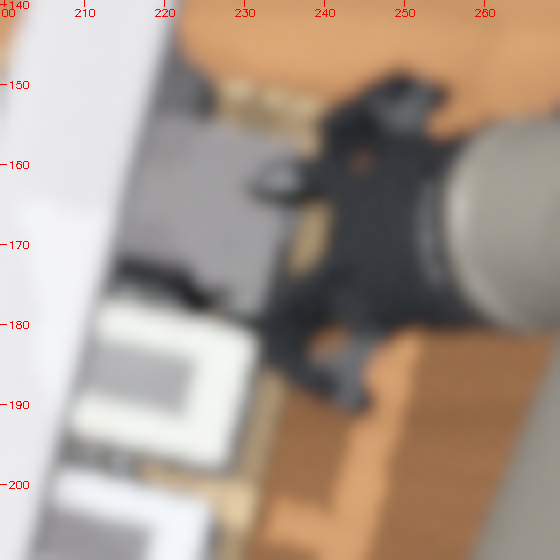

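{"name": "step_arm", "arguments": {"xyz": [[-0.002,0.08,0.007],[-0.002,0.18,0.007],[-0.002,0.28,0.007],[-0.002,0.35,0.007],[-0.002,0.39,0.007],[-0.002,0.404,0.007],[-0.002,0.404,0.007]], "rotation": [[0,0,0],[0,0,0],[0,0,0],[0,0,0],[0,0,0],[0,0,0],[0,0,0]]}}

```text
clock: 17.05
tcp_pos: [0.6501, 0.1028, 0.225]
orientation: [-0.924, 0.091, -0.185]
contact_force: [0.1, 1.5, -0.2]
grip_width: 0.0427
```

```bash
python3 pre2.py
```

```text
t 17.05 grasp [0.6687 0.1939 0.101 ] F [ 0.1  1.5 -0.2] M [-0.6   0.08  0.01] w 0.0427 q [-0.38  0.69  0.36  1.82 -1.23  0.9   0.62]
high tcp [0.63  0.003 0.41 ] shift [-0.    -0.697  0.099] turn [ 0.001 -0.001  0.002]
pre tcp [0.636 0.033 0.32 ] shift [-0.001 -0.397 -0.001] turn [ 0.001 -0.001  0.002]
grasp tcp [0.65  0.103 0.224] shift [-0.002  0.003  0.   ] turn [ 0.001 -0.001  0.002]
```

{"name": "step_arm", "arguments": {"xyz": [[0,0,0],[0,0,0],[0,0,0],[0,0,0],[0,0,0]], "rotation": [[0,0,0],[0,0,0],[0,0,0],[0,0,0],[0,0,0]], "grip": 1, "force": 50}}

```text
clock: 17.68
tcp_pos: [0.6501, 0.1021, 0.2258]
orientation: [-0.923, 0.091, -0.186]
contact_force: [-3.6, -2.6, 5.4]
grip_width: 0.0093
```

```bash
python3 pre2.py
```

```text
t 17.68 grasp [0.6688 0.1933 0.1018] F [-3.6 -2.6  5.4] M [-0.42  0.53  0.25] w 0.0093 q [-0.38  0.69  0.37  1.82 -1.23  0.9   0.62]
high tcp [0.63  0.003 0.41 ] shift [-0.    -0.694  0.1  ] turn [ 0.001 -0.002  0.003]
pre tcp [0.636 0.033 0.32 ] shift [-0.001 -0.394 -0.   ] turn [ 0.001 -0.002  0.003]
grasp tcp [0.65  0.103 0.224] shift [-0.003  0.006  0.   ] turn [ 0.001 -0.002  0.003]
```

{"name": "step_arm", "arguments": {"xyz": [[-0.003,-0.01,0],[-0.003,-0.03,0],[-0.003,-0.06,0],[-0.003,-0.09,0],[-0.003,-0.12,0],[-0.003,-0.16,0],[-0.003,-0.2,0]], "rotation": [[0,0,0],[0,0,0],[0,0,0],[0,0,0],[0,0,0],[0,0,0],[0,0,0]]}}

```text
clock: 18.55
tcp_pos: [0.642, 0.0664, 0.2745]
orientation: [-0.923, 0.091, -0.186]
contact_force: [3.2, -0.4, -2.4]
grip_width: 0.0092
```

```bash
python3 - <<'E'
from mv import *
exec(open("pre2.py").read())
crop(r.grab_frame("scene"),285,165,140,150,4,"pics/g15.png")
E
```

```text
t 18.55 grasp [0.6607 0.1576 0.1506] F [ 3.2 -0.4 -2.4] M [-0.86 -0.74 -0.55] w 0.0092 q [-0.36  0.61  0.41  1.83 -1.15  0.97  0.58]
high tcp [0.63  0.003 0.41 ] shift [ 0.003 -0.49   0.1  ] turn [ 0.001 -0.001  0.003]
pre tcp [0.636 0.033 0.32 ] shift [ 0.002 -0.19  -0.   ] turn [ 0.001 -0.001  0.003]
grasp tcp [0.65  0.103 0.224] shift [-0.    0.21  0.  ] turn [ 0.001 -0.001  0.003]
```

View pics/g15.png

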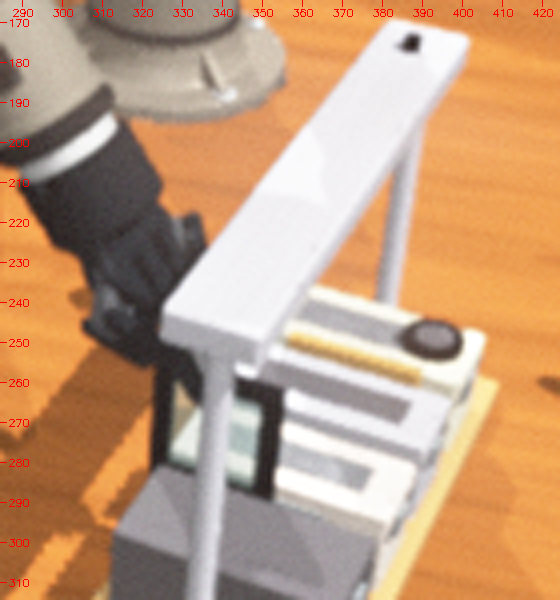

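{"name": "step_arm", "arguments": {"xyz": [[0,-0.03,0],[0,-0.08,0],[0,-0.14,0],[0,-0.2,0],[0,-0.27,0],[0,-0.34,0],[0,-0.41,0],[0,-0.47,0],[0,-0.51,0],[0,-0.52,0],[0,-0.52,0]], "rotation": [[0,0,0],[0,0,0],[0,0,0],[0,0,0],[0,0,0],[0,0,0],[0,0,0],[0,0,0],[0,0,0],[0,0,0],[0,0,0]]}}

```text
clock: 19.98
tcp_pos: [0.6229, -0.0262, 0.4001]
orientation: [-0.923, 0.09, -0.187]
contact_force: [0.3, 0.5, -0.2]
grip_width: 0.0089
```

```bash
python3 - <<'E'
from mv import *
import pickle
st()
f=r.grab_frame("scene"); pickle.dump(f,open("scene9.pkl","wb"))
crop(f,240,165,90,90,6.5,"pics/g16.png")
E
```

```text
t 19.98 grasp [0.6418 0.065  0.2763] F [ 0.3  0.5 -0.2] M [-0.72  0.17 -0.01] w 0.0089 q [-0.3   0.45  0.53  1.77 -0.96  1.19  0.46]
```

View pics/g16.png

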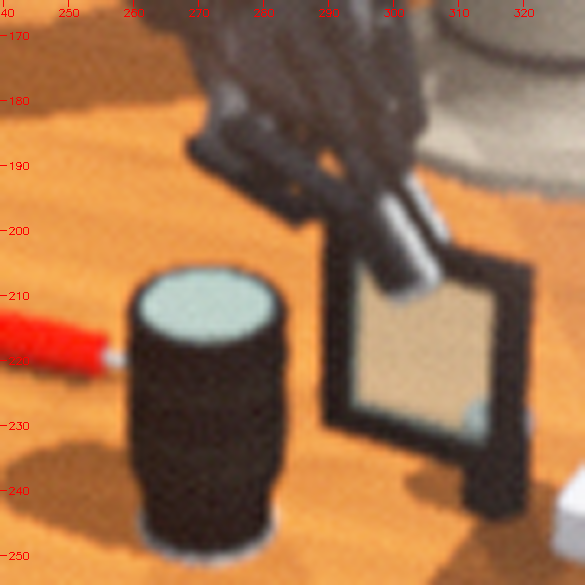

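```bash
python3 - <<'E'
from inhand import *
o,Rc=cur()
inhand(load("scene9"),[(290.3,197.5),(321.3,205),(320,238.4),(289.3,230)],o,Rc,80,90)
T=tool(BOX,37); g=loc(BOX,(-9,-32,95)); up=np.array([0,0,1])
to(g+up*.17,T,lab="above")
to(g+up*.06,T,lab="low")
to(g,T,lab="place")
E
```

```text
u [-26.8  51.4  53.8 -27.2] v [  6.2   8.6 -82.3 -84.8]
len 78.2 81.0 ht 91.0 90.9
centre u 12.8 bottom v -83.1 tilt deg bottom 1.8 top 1.8 sides -0.3 1.5
above tcp [ 0.587 -0.371  0.389] shift [ 0.112 -0.661 -0.941] turn [ 0.001 -0.252  0.191]
low tcp [ 0.587 -0.371  0.279] shift [ 0.111 -0.368 -1.162] turn [ 0.001 -0.252  0.191]
place tcp [ 0.587 -0.371  0.219] shift [ 0.111 -0.209 -1.282] turn [ 0.001 -0.252  0.191]
```

{"name": "step_arm", "arguments": {"xyz": [[0.003,-0.02,-0.028],[0.011,-0.066,-0.094],[0.022,-0.132,-0.188],[0.034,-0.198,-0.282],[0.045,-0.264,-0.376],[0.056,-0.33,-0.47],[0.067,-0.397,-0.565],[0.078,-0.463,-0.659],[0.09,-0.529,-0.753],[0.099,-0.582,-0.828],[0.106,-0.622,-0.885],[0.11,-0.65,-0.925],[0.112,-0.661,-0.941],[0.112,-0.661,-0.941],[0.112,-0.661,-0.941]], "rotation": [[0,-0.008,0.006],[0,-0.025,0.019],[0,-0.05,0.038],[0,-0.076,0.057],[0,-0.101,0.076],[0,-0.126,0.096],[0,-0.151,0.115],[0,-0.176,0.134],[0,-0.202,0.153],[0,-0.222,0.168],[0,-0.237,0.18],[0,-0.248,0.188],[0.001,-0.252,0.191],[0.001,-0.252,0.191],[0.001,-0.252,0.191]]}}

```text
clock: 21.9
tcp_pos: [0.5877, -0.3697, 0.3888]
orientation: [-0.917, -0.139, 0.276]
contact_force: [-0.3, 0.1, -0.3]
grip_width: 0.0091
```

```bash
cat > bx2.py <<'E'
from mv import *
st()
T=tool(BOX,37); g=loc(BOX,(-11,-32,95)); up=np.array([0,0,1])
to(g+up*.17,T,lab="above")
to(g+up*.06,T,lab="low")
to(g,T,lab="place")
E
python3 - <<'E'
from mv import *
import pickle
exec(open("bx2.py").read())
f=r.grab_frame("scene"); pickle.dump(f,open("scene10.pkl","wb"))
crop(f,150,155,80,90,7,"pics/g17.png")
E
```

```text
t 21.9 grasp [ 0.5605 -0.2804  0.2651] F [-0.3  0.1 -0.3] M [-0.65 -0.19  0.01] w 0.0091 q [ 0.24  0.73  0.54  1.37 -0.65  1.74  1.16]
above tcp [ 0.588 -0.373  0.389] shift [-0.002 -0.006 -0.008] turn [-0.     0.001  0.   ]
low tcp [ 0.588 -0.373  0.279] shift [-0.003  0.287 -0.228] turn [-0.     0.001  0.   ]
place tcp [ 0.588 -0.373  0.219] shift [-0.003  0.447 -0.349] turn [-0.     0.001  0.   ]
```

View pics/g17.png

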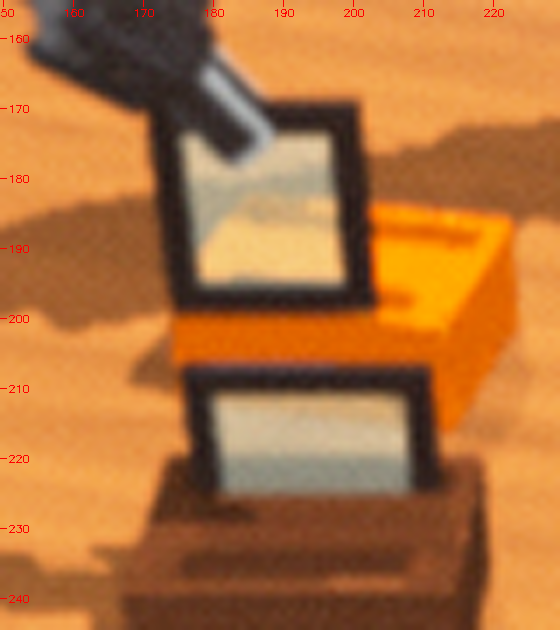

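```bash
python3 - <<'E'
from inhand import *
o,Rc=cur()
inhand(load("scene10"),[(170.9,169.5),(200.9,168.8),(202.9,198.4),(174.2,198.8)],o,Rc,80,90)
E
```

```text
u [-26.6  51.6  49.8 -27.9] v [  4.1   6.7 -82.9 -84.5]
len 78.2 77.7 ht 88.6 89.6
centre u 11.7 bottom v -84.2 tilt deg bottom 1.2 top 1.9 sides -0.8 -1.2
```

{"name": "step_arm", "arguments": {"xyz": [[-0.003,0.03,-0.026],[-0.003,0.09,-0.076],[-0.003,0.15,-0.125],[-0.003,0.2,-0.165],[-0.003,0.24,-0.196],[-0.003,0.265,-0.216],[-0.003,0.265,-0.216],[-0.003,0.265,-0.216]], "rotation": [[0,0,0],[0,0,0],[0,0,0],[0,0,0],[0,0,0],[0,0,0],[0,0,0],[0,0,0]]}}

```text
clock: 22.95
tcp_pos: [0.5882, -0.3739, 0.2871]
orientation: [-0.918, -0.139, 0.275]
contact_force: [0.5, -0.0, -0.4]
grip_width: 0.0093
```

```bash
sed -i 's/(-11,-32,95)/(-12,-32,95)/' bx2.py; python3 - <<'E'
from mv import *
import pickle
exec(open("bx2.py").read())
for n in("scene","top"):
    f=r.grab_frame(n); pickle.dump(f,open(n+"11.pkl","wb"))
crop(load("scene11"),155,175,75,85,7,"pics/g18.png")
crop(load("top11"),320,190,75,60,8,"pics/g19.png")
E
```

```text
t 22.95 grasp [ 0.5611 -0.2847  0.1633] F [ 0.5 -0.  -0.4] M [-0.67 -0.26 -0.01] w 0.0093 q [ 0.26  0.83  0.51  1.43 -0.68  1.61  1.24]
above tcp [ 0.588 -0.374  0.389] shift [ 0.001 -0.27   0.205] turn [0.    0.001 0.001]
low tcp [ 0.588 -0.374  0.279] shift [-0.     0.023 -0.016] turn [0.    0.001 0.001]
place tcp [ 0.588 -0.374  0.219] shift [-0.001  0.183 -0.136] turn [0.    0.001 0.001]
```

View pics/g18.png

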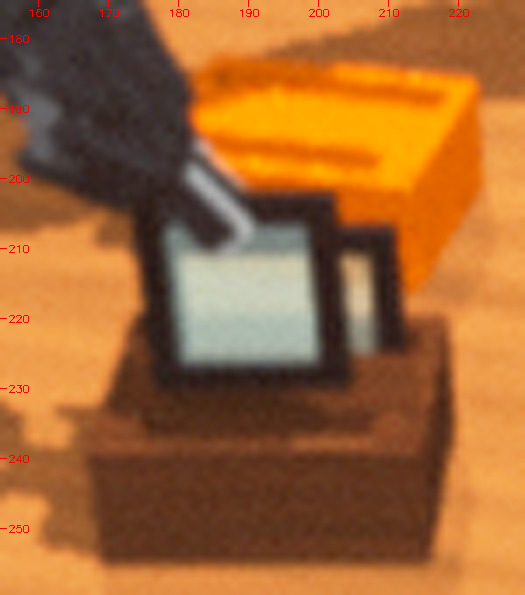

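View pics/g19.png

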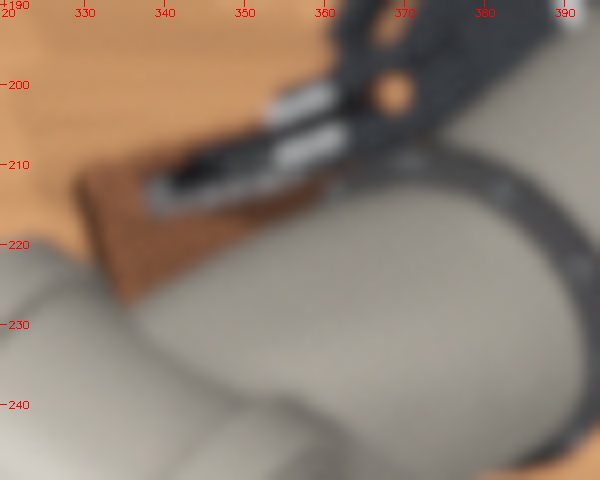

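{"name": "step_arm", "arguments": {"xyz": [[0,0.03,-0.022],[0,0.06,-0.045],[0,0.085,-0.063],[0,0.094,-0.07],[0,0.094,-0.07]], "rotation": [[0,0,0],[0,0,0],[0,0,0],[0,0,0],[0,0,0]]}}

```text
clock: 23.68
tcp_pos: [0.5882, -0.3736, 0.2517]
orientation: [-0.918, -0.139, 0.275]
contact_force: [-0.2, -0.4, 0.1]
grip_width: 0.0089
```

```bash
python3 bx2.py
```

```text
t 23.68 grasp [ 0.5611 -0.2844  0.1279] F [-0.2 -0.4  0.1] M [-0.69 -0.23 -0.  ] w 0.0089 q [ 0.27  0.87  0.5   1.44 -0.69  1.56  1.26]
above tcp [ 0.588 -0.374  0.389] shift [ 0.    -0.365  0.275] turn [0.    0.001 0.001]
low tcp [ 0.588 -0.374  0.279] shift [-0.    -0.072  0.054] turn [0.    0.001 0.001]
place tcp [ 0.588 -0.374  0.219] shift [-0.     0.088 -0.066] turn [0.    0.001 0.001]
```

{"name": "step_arm", "arguments": {"xyz": [[0,0.03,-0.022],[0,0.055,-0.041],[0,0.072,-0.054],[0,0.08,-0.06],[0,0.084,-0.063],[0,0.084,-0.063]], "rotation": [[0,0,0],[0,0,0],[0,0,0],[0,0,0],[0,0,0],[0,0,0]]}}

```text
clock: 24.42
tcp_pos: [0.5883, -0.3736, 0.2203]
orientation: [-0.918, -0.139, 0.275]
contact_force: [0.5, 0.5, -0.2]
grip_width: 0.009
```

```bash
python3 bx2.py
```

```text
t 24.43 grasp [ 0.5611 -0.2844  0.0965] F [ 0.5  0.5 -0.2] M [-0.72 -0.26  0.01] w 0.009 q [ 0.27  0.9   0.49  1.45 -0.71  1.52  1.29]
above tcp [ 0.588 -0.374  0.389] shift [ 0.    -0.449  0.338] turn [0.    0.001 0.001]
low tcp [ 0.588 -0.374  0.279] shift [-0.    -0.156  0.117] turn [0.    0.001 0.001]
place tcp [ 0.588 -0.374  0.219] shift [-0.     0.004 -0.003] turn [0.    0.001 0.001]
```

{"name": "step_arm", "arguments": {"xyz": [[0,0.003,-0.002],[0,0.006,-0.004],[0,0.006,-0.004]], "rotation": [[0,0,0],[0,0,0],[0,0,0]]}}

```text
clock: 24.8
tcp_pos: [0.5883, -0.3736, 0.2187]
orientation: [-0.918, -0.14, 0.275]
contact_force: [-0.1, -0.4, 3.9]
grip_width: 0.009
```

{"name": "step_arm", "arguments": {"xyz": [[0,0.002,-0.001],[0,0.002,-0.001]], "rotation": [[0,0,0],[0,0,0]]}}

```text
clock: 25.05
tcp_pos: [0.5883, -0.3736, 0.2187]
orientation: [-0.918, -0.14, 0.275]
contact_force: [-0.9, -0.6, 5.4]
grip_width: 0.009
```

```bash
python3 bx2.py
```

```text
t 25.05 grasp [ 0.5613 -0.2843  0.0948] F [-0.9 -0.6  5.4] M [-0.06  0.14  0.07] w 0.009 q [ 0.27  0.91  0.49  1.45 -0.71  1.52  1.29]
above tcp [ 0.588 -0.374  0.389] shift [ 0.001 -0.453  0.341] turn [0.    0.001 0.001]
low tcp [ 0.588 -0.374  0.279] shift [-0.    -0.16   0.121] turn [0.    0.001 0.001]
place tcp [ 0.588 -0.374  0.219] shift [-0.001 -0.     0.   ] turn [0.    0.001 0.001]
```

{"name": "step_arm", "arguments": {"xyz": [[0,0,0],[0,0,0],[0,0,0],[0,0,0]], "rotation": [[0,0,0],[0,0,0],[0,0,0],[0,0,0]], "grip": 0.65}}

```text
clock: 25.55
tcp_pos: [0.5883, -0.3735, 0.2185]
orientation: [-0.918, -0.14, 0.275]
contact_force: [-1.1, 0.2, 0.3]
grip_width: 0.0295
```

{"name": "step_arm", "arguments": {"xyz": [[0,-0.04,0],[0,-0.12,0],[0,-0.25,0],[0,-0.4,0],[0,-0.5,0],[0,-0.55,0],[0,-0.55,0]], "rotation": [[0,0,0],[0,0,0],[0,0,0],[0,0,0],[0,0,0],[0,0,0],[0,0,0]]}}

```text
clock: 26.42
tcp_pos: [0.6168, -0.4699, 0.3519]
orientation: [-0.92, -0.141, 0.274]
contact_force: [0.5, 0.2, -0.4]
grip_width: 0.03
```

```bash
python3 - <<'E'
from mv import *
import pickle
st()
for n in("scene","top"):
    f=r.grab_frame(n); pickle.dump(f,open(n+"12.pkl","wb"));cv2.imwrite(f"pics/{n}12.png",f["pixels"][:,:,::-1])
crop(load("scene12"),155,190,75,70,8,"pics/g20.png")
crop(load("top12"),320,190,75,60,8,"pics/g21.png")
E
```

```text
t 26.43 grasp [ 0.59   -0.3809  0.2278] F [ 0.5  0.2 -0.4] M [-0.58 -0.17 -0.01] w 0.03 q [ 0.39  0.91  0.53  1.11 -0.67  1.83  1.2 ]
```

View pics/g20.png

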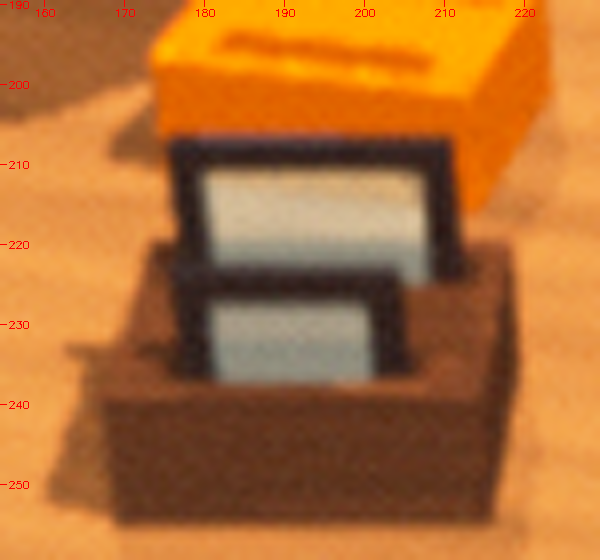

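View pics/g21.png

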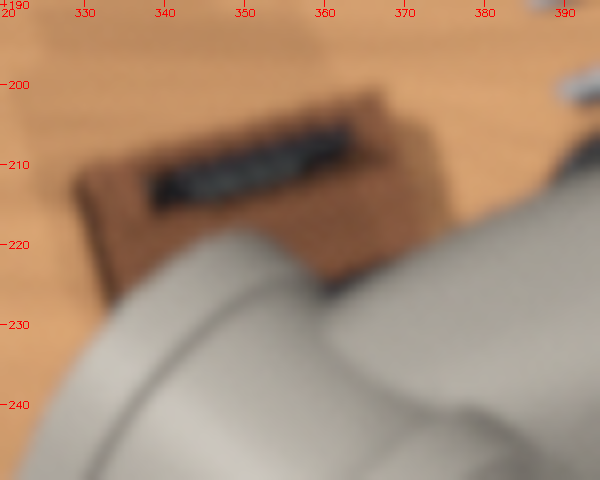

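View pics/scene12.png

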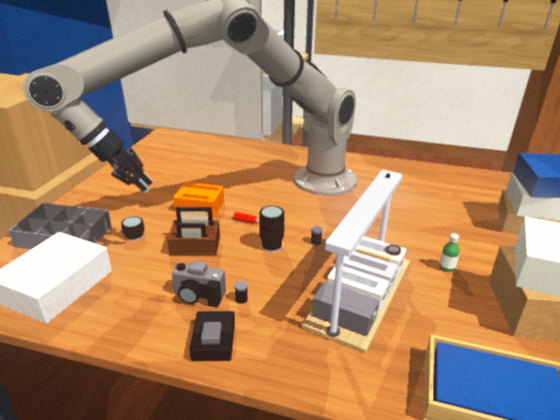

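```bash
python3 - <<'E'
from ov import *
B=(.5267,-.2823,1.868); f=load("scene12")
print("long top/back",proj(f,W(B,[(-52,27,113),(52,27,113)])).round(1).tolist(),"short",proj(f,W(B,[(-40,-37,98),(40,-37,98)])).round(1).tolist())
a,b=load("scene"),load("scene12")
d=np.abs(a["pixels"].astype(int)-b["pixels"]).max(2)
d=cv2.blur(d.astype(np.uint8),(3,3)); cv2.imwrite("pics/diff.png",np.clip(d.astype(int)*3,0,255).astype(np.uint8))
crop(b,335,225,65,75,8,"pics/g22.png")
E
```

```text
long top/back [[175.3, 207.6], [211.2, 207.7]] short [[176.1, 224.0], [204.7, 224.1]]
```

View pics/diff.png

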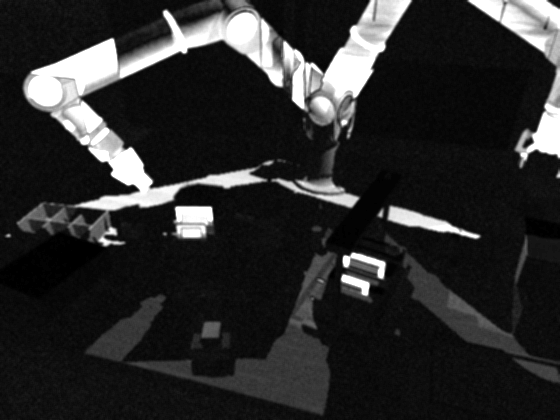

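View pics/g22.png

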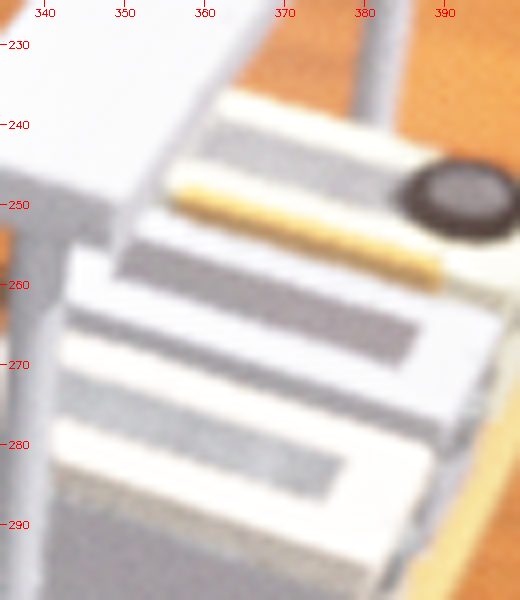

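```bash
python3 -c "
from bench import r
print(r.hand_in())"
```

```text
the job is handed in; nothing more can be done
None
```

Both filters are in the brown filter box: the long one was pulled from the middle gap and stood in the long slot. The short one then came from the gap beside the grey case into the short slot. Each was lowered until it touched the slot floor, then released, and the arm backed away. I handed in at about 26.5 s.

**Seating:** In the last scene picture both stand upright. Their top edges are within about 1 px of where fully seated filters should be: long at about row 207 against a predicted 207.6, short at about row 223.5 against 224.

**Rest of the bench:** Comparing the scene pictures before and after shows only the arm, its shadows and the two filters changed. The shim and the cap are still in place.

**Checks that disagreed or were missing:**
- The two cameras differed by 2–4 mm on where each filter sat across its gap. I gripped near the average, which gave a side force of about 10 N on the first grasp and 4 N on the second.
- The long filter briefly met the floor with about 20 N before I eased off.
- In the last top view the arm hid the long slot, so the long filter's seating was checked only in the scene view.

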